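# Clear the steel plate and set out the ball formers

## Task

With the scraper block, sweep all the sharp copper chips off the steel plate into the trough beside it, without touching a chip with the gripper itself, and stand the scraper back in the middle of its black rubber pad. Once the plate is clear, push the ball formers one after another along the curved track to its yellow exit gap, lift each out and stand it upright on a ring mark of its own on the plate, centred on the mark. Leave everything else on the bench where it is.

Things in the scene. Friction and masses are not known exactly. Their poses are not given: they have to be found in the camera images.
- plate: fixed steel work plate, 190 mm (its x) by 170 mm (its y), top 25 mm above the bench; origin on the bench under its centre, z up. Dark lips 8 mm thick, 33 mm above the bench, run along the edges at x = +-95 mm and on past the trough. The edge at y = -85 mm is open; beyond the edge at y = +85 mm lies the trough. Three dark blue ring marks, 58 mm across, lie in a row along x at y = 0
- trough (a point): centre of the floor of the catch trough with a green floor beside the plate: 190 mm by 80 mm (y from +85 to +165 mm in the plate's frame), floor 4 mm above the bench, outer wall 33 mm high; swept chips fall 21 mm into it over the plate's edge, which has no lip on that side
- mark0 (a point): centre of the ring mark at x = -60 mm in the plate's frame, on the top face
- mark1 (a point): centre of the middle ring mark, on the top face
- mark2 (a point): centre of the ring mark at x = +60 mm in the plate's frame, on the top face
- track: fixed slippery white nylon track, floor 5 mm above the bench, channel 58 mm wide, walls 18 mm high; blue lips (14 to 18 mm above the bench) leave a 28 mm slot and hold the formers' feet down. Its centre line is an arc of radius 150 mm about this origin (on the bench, z up), from -0.82 rad (closed tail) to +0.82 rad (angle from its x axis towards its y); then comes the exit gap
- exit (a point): where the foot's underside centre of a former stands when fully home against the end wall (18 mm high) of the exit gap: a straight 80 mm run along the tangent at the arc's +0.82 rad end, yellow floor 5 mm above the bench, no lips. This point is 54 mm past the end of the arc; a former here is clear of the lips by 28 mm and lifts straight up
- scraper_mid (a point): scraper: dark steel base 60 mm (its x) by 120 mm (its y), 14 mm thick, with a wooden grip block 30 mm (x) by 110 mm (y) on it, 60 mm high in all, 300 g, standing upright; this point is in the middle, 30 mm above its underside. Gripped across the 30 mm of the wood, best 10 to 15 mm above this point; sweeps with a long side of its base
- pad_top (a point): centre of the top of the fixed black rubber pad, 110 mm (x) by 165 mm (y), top 4 mm above the bench, where the scraper stands at first (long side along the pad's y)
- former0_ball (a point): ball former 0 (may be absent), 360 g: brass ball 40 mm across on a 20 mm neck and a round flat foot 52 mm across, 7 mm thick; this point is the ball's centre, 40 mm above the foot's underside (45 mm above the bench in the track); z is its upright axis. Former 0 starts nearest the exit gap, 2 farthest, about 85 mm apart along the track
- former1_ball (a point): ball former 1 (may be absent), 360 g: brass ball 40 mm across on a 20 mm neck and a round flat foot 52 mm across, 7 mm thick; this point is the ball's centre, 40 mm above the foot's underside (45 mm above the bench in the track); z is its upright axis. Former 0 starts nearest the exit gap, 2 farthest, about 85 mm apart along the track
- former2_ball (a point): ball former 2 (may be absent), 360 g: brass ball 40 mm across on a 20 mm neck and a round flat foot 52 mm across, 7 mm thick; this point is the ball's centre, 40 mm above the foot's underside (45 mm above the bench in the track); z is its upright axis. Former 0 starts nearest the exit gap, 2 farthest, about 85 mm apart along the track
- chip0_mid (a point): copper chip (may be absent), disc 26 mm across, 6 mm thick, lying on the plate at first; its centre, 3 mm above its underside
- chip1_mid (a point): copper chip (may be absent), strip 34 by 14 mm, 6 mm thick, lying on the plate at first; its centre, 3 mm above its underside
- chip2_mid (a point): copper chip (may be absent), disc 22 mm across, 6 mm thick, lying on the plate at first; its centre, 3 mm above its underside
- chip3_mid (a point): copper chip (may be absent), square 22 mm, 6 mm thick, lying on the plate at first; its centre, 3 mm above its underside
- tape: white adhesive-tape roll lying flat, 90 mm across, 24 mm high; not part of the job, leave it alone; origin at its underside
- mallet: mallet lying down, orange 54 mm head, 200 mm wooden handle; not part of the job, leave it alone; origin at its underside
- jar: amber jar with steel cap, 52 mm across, 70 mm high; not part of the job, leave it alone; origin at its underside
- driver: screwdriver lying down; not part of the job, leave it alone; origin at its underside
- rule: aluminium rule, 200 x 30 x 6 mm; not part of the job, leave it alone; origin at its underside
- dye: red dye bottle, 48 mm across, 90 mm high; not part of the job, leave it alone; origin at its underside
There are look-alikes about, which are no part of the job. Leave any blue look-alike of the part that bears former1_ball alone.

How it is judged:
By the outcome, as a careful person would: the job done as asked, in the order asked, and still so for the second after the job is handed in, with the robot touching nothing.
Of former0, former1, former2 only 2 to 3 are there at a start; the rules pass over those that are not, and their reading is None.
Of chip0, chip1, chip2, chip3 only 2 to 4 are there at a start; the rules pass over those that are not, and their reading is None.
At some moment in a run one of scraper may be knocked a few centimetres aside while the robot is not near it.
It also fails if it takes over 210 s, if anything falls off the work surface, if the arm or the gripper's body presses on something with over 40 N, if the wrist force passes 120 N, or if a joint passes its speed limit or range.

## Robot

A 6-joint arm with a two-finger parallel gripper is mounted at the origin on the work surface. World frame = base frame: x ahead of the robot, y to its left, z up, the work surface at z = 0. Lengths are in mm, angles in rad, forces in N, time in s.
With the tool pointing down it reaches from about 325 to 750 mm from the base axis. Payload 7.6 kg.
Tool frame: the origin (TCP) lies where the fingers leave the gripper's body, on its centre line; the fingertips stand 73 mm ahead of it and the grasp point (between the pads) lies 54 mm ahead of it (tip_extent is the distance from the TCP to the fingertips, in mm); z points along the fingers, x is the direction in which the jaws open and shut, and the axes are right-handed (so a half turn about z gives the same grasp; the last joint's range is limited). The gripper opens to 85 mm and grips with 20 to 120 N. Pads are 22 mm wide; open, the fingers measure 114 mm over their backs; the gripper's body (76 mm by 85 mm) begins 54 mm behind the grasp point. The pads swing forward as they close: fully open they stand 13 mm farther back than shut.
Start: joints at [-1.419, 0.052, 1.401, -0, 1.689, -0.07], TCP at [115.515, -512.147, 303.923] pointing down, gripper open.
Joint ranges: [-2.9, 2.9], [-0.91, 2.17], [0.12, 2.37], [-1.06, 4.2], [0.26, 2.73], [-2.93, 2.93]. Speed limits (rad/s): [2.57, 2.57, 3.01, 3.14, 3.14, 3.14].

## Interface

Orientations are given as a unit quaternion [x, y, z, w].
In Python, from workcell import * gives the robot as it stands.
- The arm moves only by the shell command python3 -m inch 'ROWS' [FORCE]. ROWS is text: rows parted by semicolons, each of 7 numbers parted by spaces: the shift along the tool's x, y, z in m, then the turn, a rotation vector about the tool's x, y, z in rad, then the gripper's target within -1 to 1 (shut at 1, half-way at 0, fully open at -1). In form: x y z rx ry rz hand; .... A call has 1 to 20 rows; each row is the pose to reach, as a shift and turn from the pose measured when the call began, along the tool's axes at that moment; what a row does not reach only later rows make up. A row lasts 1/12 s, in which the tool goes at most 41.7 mm and 7.16 degrees, less where a joint would pass 70% of its speed; a pose out of reach is approached as far as the arm can. A call with a gripper value outside its range is refused whole. The fingers move at their own pace and stop on an object; FORCE is the grip in N (left out, the last holds). Time passes only in rows, so rows that repeat a pose let the fingers close. It gives the time, the measured TCP pose, the force and the opening at its end, in the units of the state.
- sense(): the state, without advancing time (a new reading comes with each control period).
- capture(name): name is "side" or "top"; returns the picture (400x640x3 uint8, red, green, blue); there is no depth.
- calibration(name): a dict with "camera_matrix" (3x3 intrinsics, pixels), "position" and "rotation" of the camera in the world. Camera axes: x right, y down, z forward; pixel columns grow to the right and rows downward; lengths in mm; the calibration is good to about 2 mm. A picture is of the moment at which its call begins. calibration takes no time and is no camera call.
- sign_off(): hands the job in, once; it reports no verdict.
The state is a dict: "time_s": time; "q": joint angles; "qd": joint speeds; "joint_torque": joint torques, N m; "eef_pos": TCP position; "ee_rot": TCP orientation; "ft_force": force on the tool from outside, world axes, zero at the start; "moment": the same for the moment, N m; "finger_gap": finger opening in mm.
Only numpy, scipy, OpenCV 4.12 (cv2) and the standard library are available. Lean on these libraries where they do the work, as an engineer would, in place of code of your own. Each camera call takes 0.05 s, during which the arm holds its last target. There are 200 camera calls.

## Working session

There is one attempt and no reset: what is moved stays moved. The work goes in short steps, Python scripts to look and compute and a shell command to move; the robot and the scene stay as the last step left them, time stands still between calls to the robot, and variables do not carry over. Pictures are saved under pics/ and viewed, about 12 in all and at most 16, crops included, and the job is handed in when it is done.

```bash
mkdir -p pics; ls; python3 - <<'E'
from workcell import *
import cv2,numpy as np
s=sense();print(s)
for n in("top","side"):
    c=calibration(n);print(n,c)
    cv2.imwrite(f"pics/{n}0.png",capture(n)[:,:,::-1])
E
```

```text
pics
{'time_s': 0.0, 'q': array([-1.41932785e+00,  5.28418549e-02,  1.40170133e+00,  6.59931759e-07,
        1.68857095e+00, -7.03232958e-02]), 'qd': array([-0.00046818,  0.00113284, -0.00013805,  0.00105695,  0.00086504,
        0.00122531]), 'joint_torque': array([ 1.21337423e-03, -3.81667328e+01, -3.60185659e+01,  5.33131026e-05,
        6.14511766e-03,  5.08021614e-06]), 'eef_pos': array([ 115.47262711, -511.96509958,  303.08147794]), 'ee_rot': array([ 7.81017680e-01, -6.24508451e-01, -5.59076440e-04, -5.15901676e-04]), 'ft_force': array([ 0.39329972, -0.6737182 , -0.10044243]), 'moment': array([-0.01806204, -0.02157267,  0.07604605]), 'finger_gap': 85.27241106695185}
top {'camera_matrix': array([[443.69880234,   0.        , 319.87234716],
       [  0.        , 443.69880234, 197.61602492],
       [  0.        ,   0.        ,   1.        ]]), 'position': array([ 467.74187655,  -19.32965359, 1342.49392853]), 'rotation': array([-0.69607936,  0.71723701, -0.01906398,  0.02609892])}
side {'camera_matrix': array([[384.63388614,   0.        , 324.55369978],
       [  0.        , 384.63388614, 200.874163  ],
       [  0.        ,   0.        ,   1.        ]]), 'position': array([ -7.30192037, 600.39032934, 961.37052017]), 'rotation': array([-0.32422491,  0.87280491, -0.33779972,  0.13777208])}
```

View pics/top0.png

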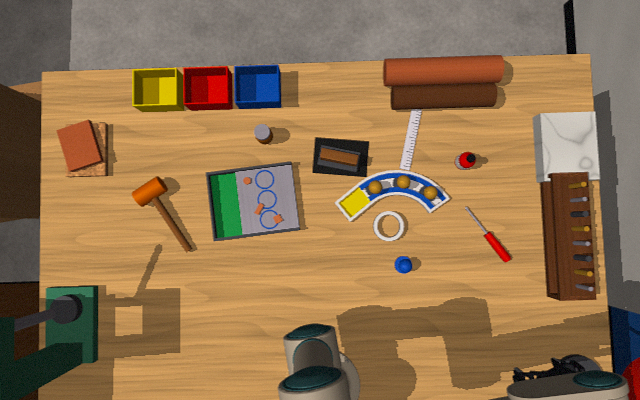

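View pics/side0.png

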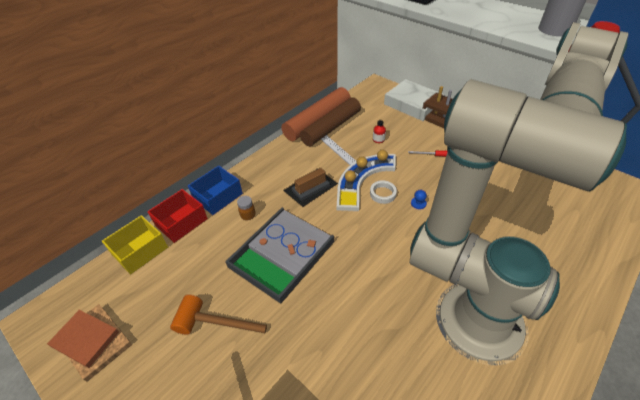

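The top view shows the plate near (255,200) with its trough on the left, the scraper at (340,156), the track at (395,190) with 3 formers, and 3 or 4 chips. There is a blue look-alike at (403,265). I'll zoom in for detail.

```bash
cat > h.py <<'E'
from workcell import *
import cv2,numpy as np
from scipy.spatial.transform import Rotation as R
def px2w(n,u,v,z):
    c=calibration(n);K=c["camera_matrix"];M=R.from_quat(c["rotation"]).as_matrix()
    d=M@np.linalg.solve(K,[u,v,1.]);p=c["position"];return p+d*(z-p[2])/d[2]
def w2px(n,P):
    c=calibration(n);K=c["camera_matrix"];M=R.from_quat(c["rotation"]).as_matrix()
    q=K@(M.T@(np.asarray(P,float)-c["position"]));return q[:2]/q[2]
def crop(im,u0,v0,u1,v1,f,name):
    cv2.imwrite(name,cv2.resize(im[v0:v1,u0:u1,::-1],None,fx=f,fy=f,interpolation=cv2.INTER_CUBIC))
E
python3 - <<'E'
import cv2
im=cv2.imread("pics/top0.png");
for k,(u0,v0,u1,v1,f) in enumerate([(200,120,460,280,3),(200,155,310,245,7)]):
    c=cv2.resize(im[v0:v1,u0:u1],None,fx=f,fy=f,interpolation=cv2.INTER_CUBIC)
    cv2.imwrite(f"pics/c{k}.png",c)
E
```

```text
(no output)
```

View pics/c0.png

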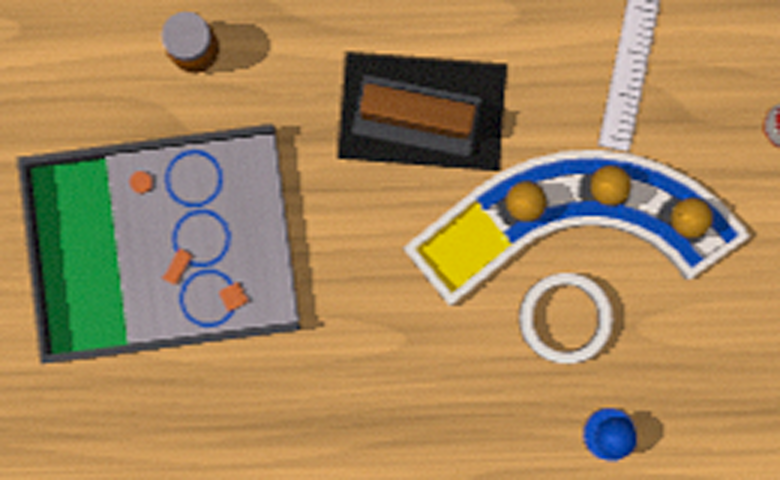

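View pics/c1.png

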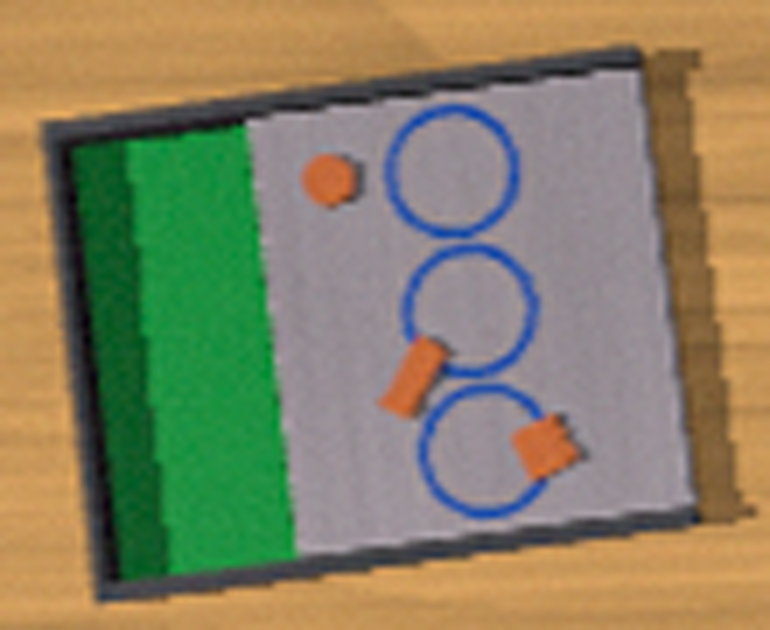

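The crops show three chips: a disc, a strip and a square. They also show 3 rings, 3 formers and the scraper on its pad. Next I'll measure these.

```bash
cat >> h.py <<'E'
def w0(cx,cy,u0,v0,f,z,n="top"): return px2w(n,u0+(cx+.5)/f-.5,v0+(cy+.5)/f-.5,z)
E
python3 - <<'E'
from h import *
np.set_printoptions(precision=1,suppress=True)
r=[w0(a,b,200,155,7,25) for a,b in[(453,170),(471,311),(488,451)]]
print("rings",*r)
px=r[0]-r[2];print("spacing",np.linalg.norm(r[0]-r[1]),np.linalg.norm(r[1]-r[2]),"ang of ring line(from 2 to 0)",np.arctan2(px[1],px[0]))
for n,a,b in[("disc",329,179),("strip",413,377),("square",546,447)]:print(n,w0(a,b,200,155,7,31))
for n,a,b in[("lipTL",40,122),("lipTR",640,47),("lipBR",697,520),("lipBL",100,602)]:print(n,w0(a,b,200,155,7,33))
for n,a,b in[("edgeTop",247,122),("edgeBot",297,555)]:print(n,w0(a,b,200,155,7,25))
f=lambda a,b,z:w0(a,b,200,120,3,z)
print("balls",*[f(a,b,45) for a,b in[(526,201),(610,185),(691,218)]])
print("pad corners",*[f(a,b,4) for a,b in[(346,52),(507,65),(500,170),(338,157)]])
print("wood top corners",*[f(a,b,60) for a,b in[(364,80),(479,101),(472,138),(358,117)]])
print("base corners",*[f(a,b,14) for a,b in[(363,75),(482,97),(473,156),(351,135)]])
print("yellow",*[f(a,b,5) for a,b in[(480,204),(512,243),(454,292),(418,250)]])
print("outer top",*[f(a,b,18) for a,b in[(405,249),(451,304),(753,234),(692,277),(500,172),(593,151)]])
print("tape",f(566,318,24),"blue",f(610,435,45))
E
```

```text
rings [613.4 156.9  25. ] [552.9 150.5  25. ] [493.1 144.6  25. ]
spacing 60.84542221210529 60.00953277326331 ang of ring line(from 2 to 0) 0.10176270993061019
disc [610.5 208.9  31. ]
strip [525.2 174.9  31. ]
square [494.  119.3  31. ]
lipTL [638.4 331.2  33. ]
lipTR [662.6  75.1  33. ]
lipBR [461.4  56.2  33. ]
lipBL [434.4 308.5  33. ]
edgeTop [636.7 244.6  25. ]
edgeBot [451.5 226.6  25. ]
balls [ 578.2 -170.1   45. ] [ 591.4 -252.6   45. ] [ 556.6 -330.1   45. ]
pad corners [739.2   2.1   4. ] [ 720.7 -160.8    4. ] [ 613.9 -149.9    4. ] [632.1  13.3   4. ]
wood top corners [699.7 -15.5  60. ] [ 675.7 -126.5   60. ] [ 639.7 -118.4   60. ] [663.7  -8.6  60. ]
base corners [713.2 -14.5  14. ] [ 687.1 -133.5   14. ] [ 627.7 -122.3   14. ] [652.7  -0.6  14. ]
yellow [ 580.  -128.4    5. ] [ 539.7 -159.1    5. ] [492.2 -99.2   5. ] [535.5 -64.5   5. ]
outer top [536.2 -51.1  18. ] [480.2 -95.1  18. ] [ 540.7 -397.2   18. ] [ 499.8 -334.9   18. ] [ 610.3 -148.4   18. ] [ 628.5 -242.    18. ]
tape [ 462.9 -207.6   24. ] blue [ 349.1 -242.6   45. ]
```

```bash
cat >> h.py <<'E'
def Rt(psi): return np.array([[np.cos(psi),np.sin(psi),0],[np.sin(psi),-np.cos(psi),0],[0,0,-1]])
def rows(*tg):
    """print tool-frame shift (m) & turn for targets (x,y,z,psi) of TCP, psi = heading of tool x"""
    s=sense();M=R.from_quat(s["ee_rot"]).as_matrix();p=s["eef_pos"]
    print("t %.1f TCP"%s["time_s"],np.round(p,1),"psi %.3f"%np.arctan2(M[1,0],M[0,0]),"gap %.1f"%s["finger_gap"],"F",np.round(s["ft_force"],1),"q1 %.2f q6 %.2f"%(s["q"][0],s["q"][5]))
    for x,y,z,psi in tg:
        d=M.T@(np.array([x,y,z])-p)/1000; r=R.from_matrix(M.T@Rt(psi)).as_rotvec()
        print("%.4f %.4f %.4f %.3f %.3f %.3f"%(*d,*r)," dist %.0f"%(1000*np.linalg.norm(d)))
E
python3 - <<'E'
from h import *
from scipy.optimize import least_squares
B=np.array([[578.2,-170.1],[591.4,-252.6],[556.6,-330.1]])
Y=np.array([[580,-128.4],[539.7,-159.1],[492.2,-99.2],[535.5,-64.5]]).mean(0)
O=np.array([[536.2,-51.1],[480.2,-95.1]]).mean(0)
C=lambda p,a,t:p[:2]+150*np.array([np.cos(p[2]+a),np.sin(p[2]+a)])+t*np.array([-np.sin(p[2]+a),np.cos(p[2]+a)])
f=lambda p:np.r_[np.hypot(*(B-p[:2]).T)-150,C(p,.82,40)-Y]
s=least_squares(f,[450,-230,-.18]);p=s.x;print(p,s.fun)
print("exit",C(p,.82,54),"end outer meas",O,"pred80",C(p,.82,84))
print("ball angles",[np.arctan2(*(b-p[:2])[::-1])-p[2] for b in B])
rows((670,-67.5,250,-.21),(670,-67.5,100,-.21))
E
```

```text
[ 4.41972889e+02 -2.34524009e+02 -1.71886902e-01] [ 0.69266355  0.51645451 -0.75474982  0.5592069   0.71744273]
exit [ 528.95764214 -100.92141696] end outer meas [508.2 -73.1] pred80 [510.84714622 -77.00468771]
ball angles [np.float64(0.6136336798786471), np.float64(0.0515032199817826), np.float64(-0.5231262335315253)]
t 0.1 TCP [ 115.5 -512.   303.2] psi -1.349 gap 85.5 F [-0.9 -0.1 -0.5] q1 -1.42 q6 -0.07
-0.3115 -0.6387 0.0536 -0.001 0.001 -1.139  dist 713
-0.3113 -0.6387 0.2036 -0.001 0.001 -1.139  dist 739
```

```bash
T="-0.3115 -0.6387 0.0536 0 0 -1.139 -1"; python3 -m inch '-0.3115 -0.6387 0.0536 0 0 -1.139 -1;-0.3115 -0.6387 0.0536 0 0 -1.139 -1;-0.3115 -0.6387 0.0536 0 0 -1.139 -1;-0.3115 -0.6387 0.0536 0 0 -1.139 -1;-0.3115 -0.6387 0.0536 0 0 -1.139 -1;-0.3115 -0.6387 0.0536 0 0 -1.139 -1;-0.3115 -0.6387 0.0536 0 0 -1.139 -1;-0.3115 -0.6387 0.0536 0 0 -1.139 -1;-0.3115 -0.6387 0.0536 0 0 -1.139 -1;-0.3115 -0.6387 0.0536 0 0 -1.139 -1;-0.3115 -0.6387 0.0536 0 0 -1.139 -1;-0.3115 -0.6387 0.0536 0 0 -1.139 -1;-0.3115 -0.6387 0.0536 0 0 -1.139 -1;-0.3115 -0.6387 0.0536 0 0 -1.139 -1;-0.3115 -0.6387 0.0536 0 0 -1.139 -1;-0.3115 -0.6387 0.0536 0 0 -1.139 -1;-0.3115 -0.6387 0.0536 0 0 -1.139 -1;-0.3115 -0.6387 0.0536 0 0 -1.139 -1;-0.3115 -0.6387 0.0536 0 0 -1.139 -1;-0.3115 -0.6387 0.0536 0 0 -1.139 -1' 60
python3 - <<'E'
from h import *
crop(capture("side"),260,130,420,250,5,"pics/s1.png")
rows((670,-67.5,120,-.21),(670,-67.5,100,-.21))
E
```

```text
time_s: 1.77
eef_pos: [669.8, -67.7, 249.3]
ee_rot: [0.995, -0.105, -0.001, -0.001]
ft_force: [-0.9, 0.3, 0.1]
finger_gap: 85.4
t 1.8 TCP [669.5 -68.4 250.2] psi -0.211 gap 85.4 F [ 0.3 -0.   0.5] q1 -0.16 q6 0.05
0.0004 -0.0008 0.1302 -0.001 0.001 -0.001  dist 130
0.0004 -0.0008 0.1502 -0.001 0.001 -0.001  dist 150
```

View pics/s1.png

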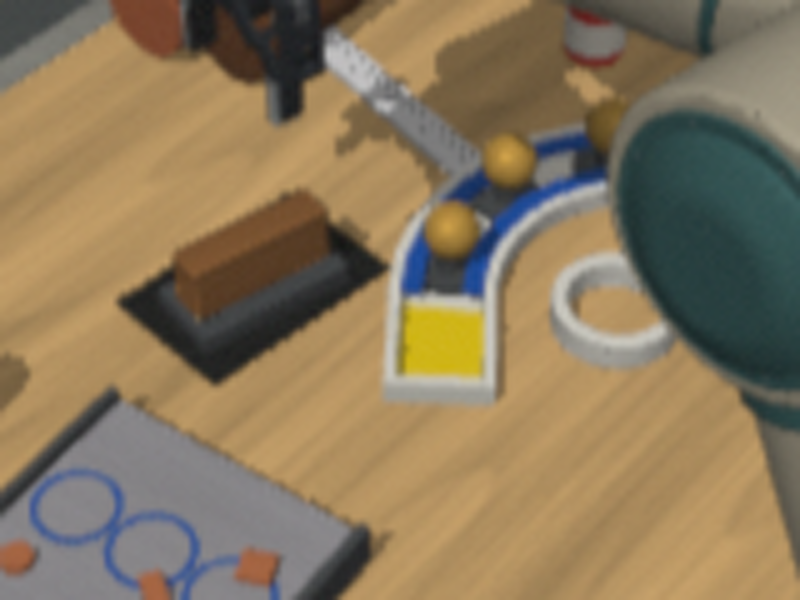

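```bash
python3 - <<'E'
from h import *
print(*[w0(a,b,260,130,5,60,"side") for a,b in[(175,258),(302,190),(328,212),(203,286)]])
E
```

```text
[693.55848537 -17.04253379  60.        ] [ 673.04324689 -122.36555761   60.        ] [ 644.45973404 -117.11934282   60.        ] [660.74494239  -9.95252412  60.        ]
```

```bash
python3 -m inch '0.0004 -0.0008 0.03 0 0 0 -1;0.0004 -0.0008 0.07 0 0 0 -1;0.0004 -0.0008 0.11 0 0 0 -1;0.0004 -0.0008 0.135 0 0 0 -1;0.0004 -0.0008 0.15 0 0 0 -1;0.0004 -0.0008 0.15 0 0 0 -1;0.0004 -0.0008 0.15 0 0 0 0.3;0.0004 -0.0008 0.15 0 0 0 0.6;0.0004 -0.0008 0.15 0 0 0 1;0.0004 -0.0008 0.15 0 0 0 1;0.0004 -0.0008 0.15 0 0 0 1;0.0004 -0.0008 0.15 0 0 0 1;0.0004 -0.0008 0.15 0 0 0 1;0.0004 -0.0008 0.15 0 0 0 1' 70
python3 - <<'E'
from h import *
rows((670,-67.5,180,-.21))
E
```

```text
time_s: 2.98
eef_pos: [670.7, -67.7, 102.2]
ee_rot: [0.994, -0.105, 0.001, -0.0]
ft_force: [-0.5, -0.7, 6.6]
finger_gap: 29.3
t 3.0 TCP [670.7 -67.7 102.2] psi -0.211 gap 29.3 F [-0.5 -0.7  6.6] q1 -0.16 q6 0.06
-0.0006 -0.0001 -0.0778 -0.001 -0.002 -0.001  dist 78
```

```bash
cat >> h.py <<'E'
C0=np.array([553,150.7]);PH=.098
def pl(x,y): return C0+np.array([[np.cos(PH),-np.sin(PH)],[np.sin(PH),np.cos(PH)]])@[x,y]
E
python3 -m inch '0 0 -0.03 0 0 0 1;0 0 -0.06 0 0 0 1;0 0 -0.09 0 0 0 1;0 0 -0.1 0 0 0 1;0 0 -0.1 0 0 0 1'
python3 - <<'E'
from h import *
a=pl(-30,-80);rows((*a,200,-1.473),(*a,130,-1.473))
E
```

```text
time_s: 3.4
eef_pos: [671.5, -67.8, 205.6]
ee_rot: [0.994, -0.105, 0.004, -0.0]
ft_force: [0.3, 0.3, -3.1]
finger_gap: 29.4
t 3.4 TCP [671.5 -67.8 205.6] psi -0.211 gap 29.4 F [ 0.3  0.3 -3.1] q1 -0.16 q6 0.06
-0.1659 -0.1036 0.0044 -0.006 -0.006 1.262  dist 196
-0.1664 -0.1035 0.0744 -0.006 -0.006 1.262  dist 210
```

```bash
python3 -m inch '-0.03 -0.02 0.0044 0 0 0.12 1;-0.06 -0.04 0.0044 0 0 0.24 1;-0.09 -0.06 0.0044 -0.003 -0.003 0.36 1;-0.12 -0.08 0.0044 -0.003 -0.003 0.48 1;-0.145 -0.095 0.0044 -0.006 -0.006 0.6 1;-0.1659 -0.1036 0.0044 -0.006 -0.006 0.72 1;-0.1659 -0.1036 0.0044 -0.006 -0.006 0.84 1;-0.1659 -0.1036 0.0044 -0.006 -0.006 0.96 1;-0.1659 -0.1036 0.0044 -0.006 -0.006 1.08 1;-0.1659 -0.1036 0.0044 -0.006 -0.006 1.2 1;-0.1659 -0.1036 0.0044 -0.006 -0.006 1.262 1;-0.1659 -0.1036 0.0044 -0.006 -0.006 1.262 1;-0.1659 -0.1036 0.0044 -0.006 -0.006 1.262 1'
python3 - <<'E'
from h import *
crop(capture("side"),220,170,380,300,5,"pics/s2.png")
a=pl(-30,-80);rows((*a,140,-1.473),(*a,125,-1.473))
E
```

```text
time_s: 4.48
eef_pos: [530.2, 68.2, 197.7]
ee_rot: [0.742, -0.671, -0.001, 0.001]
ft_force: [0.3, 0.7, -3.0]
finger_gap: 29.3
t 4.5 TCP [530.3  68.1 198.1] psi -1.470 gap 29.3 F [-0.3 -0.7 -3.1] q1 0.06 q6 1.53
0.0001 -0.0008 0.0581 0.003 0.000 0.003  dist 58
0.0001 -0.0008 0.0731 0.003 0.000 0.003  dist 73
```

View pics/s2.png

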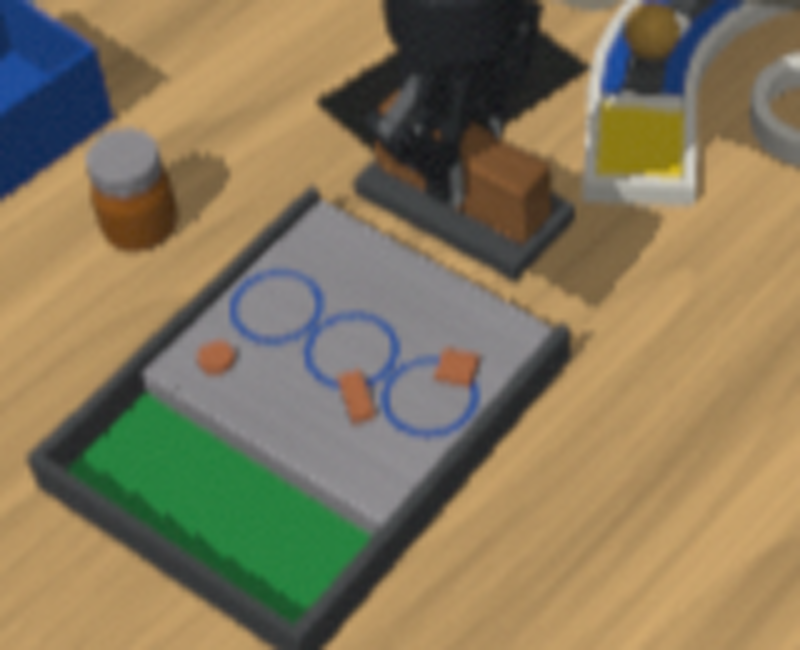

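The scraper is held level and parallel to the plate edge, and the three chips haven't moved. I'll lower it to the plate.

```bash
python3 -m inch '0.0001 -0.0008 0.025 0.003 0 0.003 1;0.0001 -0.0008 0.05 0.003 0 0.003 1;0.0001 -0.0008 0.065 0.003 0 0.003 1;0.0001 -0.0008 0.071 0.003 0 0.003 1;0.0001 -0.0008 0.074 0.003 0 0.003 1;0.0001 -0.0008 0.074 0.003 0 0.003 1;0.0001 -0.0008 0.074 0.003 0 0.003 1'
python3 - <<'E'
from h import *
b=pl(-30,65);rows((*pl(-30,-80),124,-1.473),(*b,124,-1.473))
E
```

```text
time_s: 5.12
eef_pos: [531.4, 68.2, 124.8]
ee_rot: [0.741, -0.672, 0.001, -0.001]
ft_force: [0.1, 0.3, -3.2]
finger_gap: 29.2
t 5.1 TCP [531.4  68.2 124.8] psi -1.473 gap 29.2 F [ 0.1  0.3 -3.2] q1 0.06 q6 1.53
-0.0000 0.0004 0.0008 -0.002 -0.000 0.000  dist 1
-0.1450 0.0004 0.0008 -0.002 -0.000 0.000  dist 145
```

```bash
python3 -m inch '0 0 0.0015 0 0 0 1;-0.008 0 0.0015 0 0 0 1;-0.016 0 0.0015 0 0 0 1;-0.024 0 0.0015 0 0 0 1;-0.032 0 0.0015 0 0 0 1;-0.04 0 0.0015 0 0 0 1;-0.048 0 0.0015 0 0 0 1;-0.056 0 0.0015 0 0 0 1;-0.064 0 0.0015 0 0 0 1;-0.072 0 0.0015 0 0 0 1;-0.08 0 0.0015 0 0 0 1;-0.088 0 0.0015 0 0 0 1;-0.096 0 0.0015 0 0 0 1;-0.104 0 0.0015 0 0 0 1;-0.112 0 0.0015 0 0 0 1;-0.12 0 0.0015 0 0 0 1;-0.128 0 0.0015 0 0 0 1;-0.136 0 0.0015 0 0 0 1;-0.145 0 0.0015 0 0 0 1;-0.145 0 0.0015 0 0 0 1'
python3 - <<'E'
from h import *
crop(capture("side"),220,170,380,300,5,"pics/s3.png")
rows((*pl(-30,65),165,-1.473),(*pl(30,-20),165,-1.473),(*pl(30,-20),124,-1.473))
E
```

```text
time_s: 6.78
eef_pos: [516.9, 214.1, 123.3]
ee_rot: [0.741, -0.671, 0.0, -0.001]
ft_force: [1.1, 0.3, -3.3]
finger_gap: 29.0
t 6.8 TCP [517.  213.3 123.2] psi -1.472 gap 29.0 F [ 0.6  0.2 -3.5] q1 0.33 q6 1.80
0.0008 0.0003 -0.0418 -0.002 -0.000 0.001  dist 42
0.0859 -0.0596 -0.0417 -0.002 -0.000 0.001  dist 113
0.0859 -0.0596 -0.0007 -0.002 -0.000 0.001  dist 105
```

View pics/s3.png

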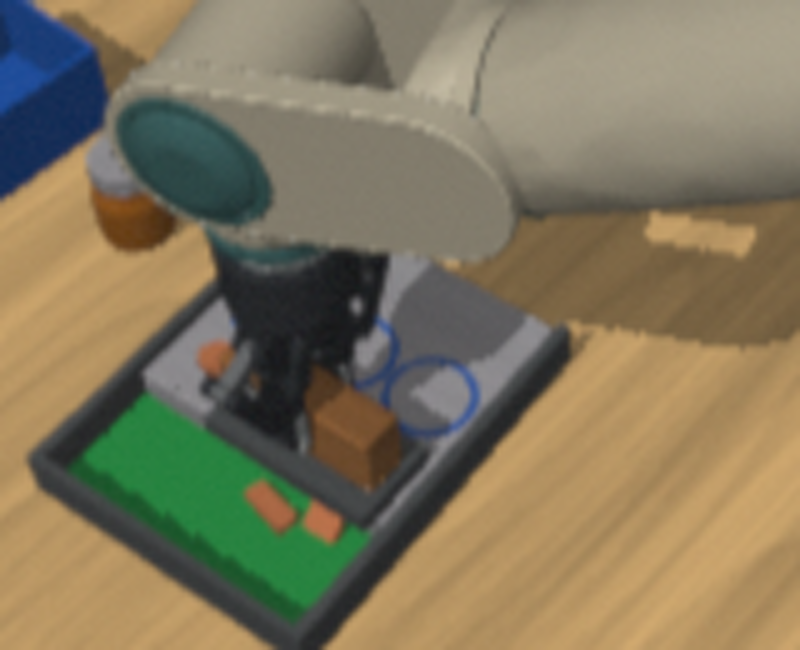

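The strip and the square are in the trough, and the disc is still on the plate. Next is lane 2.

```bash
python3 -m inch '0.0008 0.0003 -0.02 0 0 0 1;0.0008 0.0003 -0.0418 0 0 0 1;0.03 -0.02 -0.0418 0 0 0 1;0.06 -0.04 -0.0418 0 0 0 1;0.0859 -0.0596 -0.0418 0 0 0 1;0.0859 -0.0596 -0.0418 0 0 0 1;0.0859 -0.0596 -0.03 0 0 0 1;0.0859 -0.0596 -0.015 0 0 0 1;0.0859 -0.0596 -0.003 0 0 0 1;0.0859 -0.0596 0 0 0 0 1;0.0859 -0.0596 0 0 0 0 1;0.0859 -0.0596 0 0 0 0 1'
python3 - <<'E'
from h import *
rows((*pl(30,-20),123.3,-1.473),(*pl(30,65),123.3,-1.473))
E
```

```text
time_s: 7.83
eef_pos: [584.2, 134.3, 122.8]
ee_rot: [0.742, -0.671, 0.0, -0.0]
ft_force: [-1.4, 0.1, -1.3]
finger_gap: 29.3
t 7.8 TCP [584.2 134.3 122.8] psi -1.471 gap 29.3 F [-1.4  0.1 -1.3] q1 0.16 q6 1.64
0.0006 -0.0005 -0.0005 -0.001 0.000 0.002  dist 1
-0.0844 -0.0007 -0.0005 -0.001 0.000 0.002  dist 84
```

```bash
python3 -m inch '-0.008 0 -0.0005 0 0 0 1;-0.016 0 -0.0005 0 0 0 1;-0.024 0 -0.0005 0 0 0 1;-0.032 0 -0.0005 0 0 0 1;-0.04 0 -0.0005 0 0 0 1;-0.048 0 -0.0005 0 0 0 1;-0.056 0 -0.0005 0 0 0 1;-0.064 0 -0.0005 0 0 0 1;-0.072 0 -0.0005 0 0 0 1;-0.08 0 -0.0005 0 0 0 1;-0.086 0 -0.0005 0 0 0 1;-0.086 0 -0.0005 0 0 0 1;-0.086 0 -0.03 0 0 0 1;-0.086 0 -0.06 0 0 0 1;-0.086 0 -0.077 0 0 0 1;-0.086 0 -0.077 0 0 0 1'
python3 - <<'E'
from h import *
p=np.array([676.5,-73.8])
rows((*p,200,-.112),(*p,120,-.112))
E
```

```text
time_s: 9.17
eef_pos: [577.3, 220.2, 205.4]
ee_rot: [0.741, -0.671, 0.003, -0.004]
ft_force: [0.2, 1.0, -1.6]
finger_gap: 29.3
t 9.2 TCP [577.3 220.2 205.4] psi -1.471 gap 29.3 F [ 0.2  1.  -1.6] q1 0.30 q6 1.78
0.3024 -0.0694 0.0055 -0.009 -0.005 -1.359  dist 310
0.3025 -0.0686 0.0855 -0.009 -0.005 -1.359  dist 322
```

```bash
python3 -m inch '0.027 -0.006 0.0055 0 0 -0.12 1;0.054 -0.012 0.0055 0 0 -0.24 1;0.081 -0.018 0.0055 0 0 -0.36 1;0.108 -0.024 0.0055 0 0 -0.48 1;0.135 -0.03 0.0055 0 0 -0.6 1;0.162 -0.036 0.0055 -0.005 -0.003 -0.72 1;0.189 -0.042 0.0055 -0.009 -0.005 -0.84 1;0.216 -0.049 0.0055 -0.009 -0.005 -0.96 1;0.243 -0.056 0.0055 -0.009 -0.005 -1.08 1;0.27 -0.062 0.0055 -0.009 -0.005 -1.2 1;0.29 -0.067 0.0055 -0.009 -0.005 -1.3 1;0.3024 -0.0694 0.0055 -0.009 -0.005 -1.359 1;0.3024 -0.0694 0.0055 -0.009 -0.005 -1.359 1;0.3024 -0.0694 0.0055 -0.009 -0.005 -1.359 1'
python3 - <<'E'
from h import *
im=capture("side");crop(im,220,140,400,300,4,"pics/s4.png")
p=np.array([676.5,-73.8])
rows((*p,120,-.112),(*p,102.4,-.112))
E
```

```text
time_s: 10.33
eef_pos: [676.1, -74.5, 197.8]
ee_rot: [0.998, -0.057, -0.001, -0.0]
ft_force: [-0.2, 0.9, -3.1]
finger_gap: 29.0
t 10.4 TCP [676.1 -73.6 198.3] psi -0.114 gap 29.2 F [ 0.1  0.6 -2.9] q1 -0.16 q6 -0.05
0.0006 0.0002 0.0783 -0.001 0.002 -0.002  dist 78
0.0006 0.0002 0.0959 -0.001 0.002 -0.002  dist 96
```

View pics/s4.png

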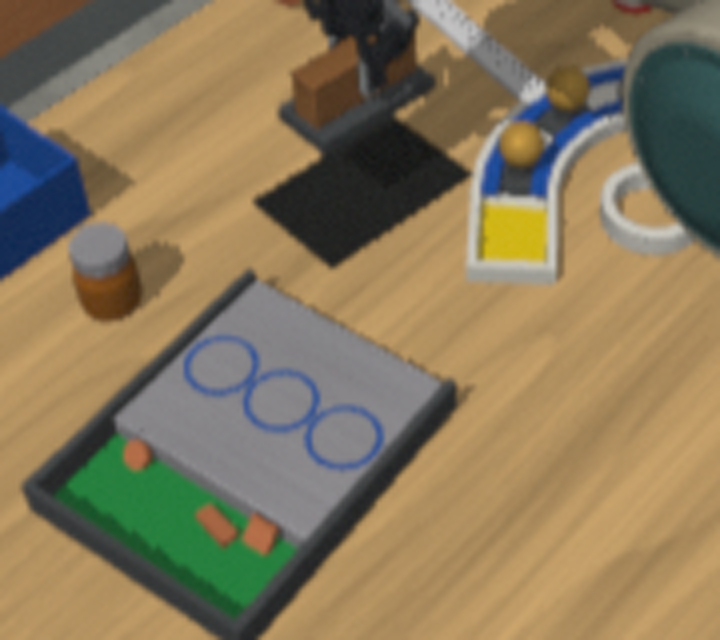

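All three chips are in the trough and the plate is clear. The pad's corners here are (256,203), (333,265) and (468,175). I'll check the pad centre, then lower.

```bash
python3 - <<'E'
from h import *
c=[w0(a,b,220,140,4,4,"side") for a,b in[(256,203),(333,265),(468,175)]];print(*c,(c[0]+c[2])/2)
E
python3 -m inch '0.0006 0.0002 0.03 0 0 0 1;0.0006 0.0002 0.055 0 0 0 1;0.0006 0.0002 0.075 0 0 0 1;0.0006 0.0002 0.088 0 0 0 1;0.0006 0.0002 0.093 0 0 0 1;0.0006 0.0002 0.095 0 0 0 1;0.0006 0.0002 0.095 0 0 0 1;0.0006 0.0002 0.095 0 0 0 1'
```

```text
[734.48717793   2.16793075   4.        ] [632.84792979  11.74074439   4.        ] [ 615.15431568 -143.29701186    4.        ] [674.8207468  -70.56454056   4.        ]
time_s: 11.05
eef_pos: [677.2, -73.7, 105.2]
ee_rot: [0.998, -0.057, 0.0, -0.0]
ft_force: [-0.6, -0.0, -1.9]
finger_gap: 29.1
```

```bash
python3 -m inch '-0.001 -0.001 0.001 0 0 0 1;-0.001 -0.001 0.003 0 0 0 1;-0.001 -0.001 0.0035 0 0 0 1;-0.001 -0.001 0.0035 0 0 0 1'; python3 -m inch '0 0 0 0 0 0 0.2;0 0 0 0 0 0 0;0 0 0 0 0 0 -0.3;0 0 0 0 0 0 -0.5;0 0 0 0 0 0 -0.5;0 0 -0.03 0 0 0 -0.5;0 0 -0.07 0 0 0 -0.5;0 0 -0.11 0 0 0 -0.5;0 0 -0.11 0 0 0 -0.5'
python3 - <<'E'
from h import *
p=np.array([442,-234.5]);th=-.172
for a in(.614,.75,.82):print(a,p+150*np.array([np.cos(th+a),np.sin(th+a)]))
b=p+150*np.array([np.cos(th+.614),np.sin(th+.614)])
psi=th+.614+np.pi/2-np.pi
rows((*b,200,psi),(*b,102,psi))
E
```

```text
time_s: 11.38
eef_pos: [676.4, -72.6, 101.8]
ee_rot: [0.998, -0.057, 0.001, -0.0]
ft_force: [0.8, -0.8, -2.4]
finger_gap: 29.5
time_s: 12.13
eef_pos: [678.7, -73.0, 223.3]
ee_rot: [0.998, -0.057, 0.009, 0.001]
ft_force: [0.5, 0.2, 2.4]
finger_gap: 63.8
0.614 [ 577.5846963 -170.3377827]
0.75 [ 567.63355362 -152.54751252]
0.82 [ 561.59388676 -143.96104568]
t 12.1 TCP [678.7 -73.  223.3] psi -0.114 gap 63.8 F [0.5 0.2 2.4] q1 -0.16 q6 -0.05
-0.0898 0.1082 0.0217 -0.009 -0.016 1.015  dist 142
-0.0915 0.1081 0.1197 -0.009 -0.016 1.015  dist 185
```

```bash
python3 -m inch '-0.02 0.024 0.0217 0 0 0.12 -0.45;-0.04 0.048 0.0217 0 0 0.24 -0.45;-0.06 0.072 0.0217 -0.009 -0.016 0.36 -0.45;-0.08 0.096 0.0217 -0.009 -0.016 0.48 -0.45;-0.0898 0.1082 0.0217 -0.009 -0.016 0.6 -0.45;-0.0898 0.1082 0.0217 -0.009 -0.016 0.72 -0.45;-0.0898 0.1082 0.0217 -0.009 -0.016 0.84 -0.45;-0.0898 0.1082 0.0217 -0.009 -0.016 0.96 -0.45;-0.0898 0.1082 0.0217 -0.009 -0.016 1.015 -0.45;-0.0898 0.1082 0.0217 -0.009 -0.016 1.015 -0.45;-0.0898 0.1082 0.0217 -0.009 -0.016 1.015 -0.45'
python3 - <<'E'
from h import *
b=[577.6,-170.3]
rows((*b,150,-1.129),(*b,98,-1.129))
crop(capture("side"),300,100,460,220,5,"pics/s5.png")
E
```

```text
time_s: 13.05
eef_pos: [577.6, -170.4, 200.0]
ee_rot: [0.845, -0.534, 0.0, 0.0]
ft_force: [-0.1, -0.3, 0.3]
finger_gap: 61.9
t 13.1 TCP [ 577.6 -170.4  200. ] psi -1.127 gap 61.9 F [-0.1 -0.3  0.3] q1 -0.35 q6 0.78
-0.0001 -0.0000 0.0500 0.000 -0.000 0.002  dist 50
-0.0001 -0.0000 0.1020 0.000 -0.000 0.002  dist 102
```

View pics/s5.png

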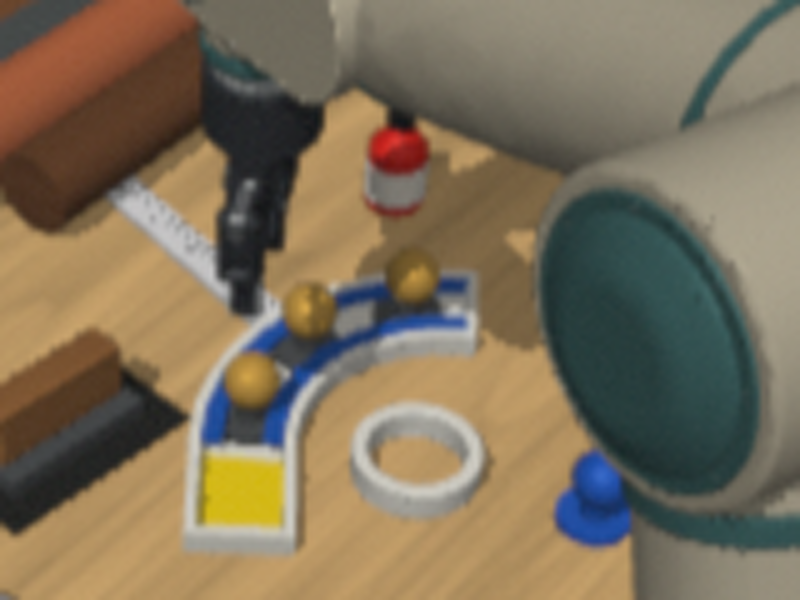

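Former 0's ball is at crop pixel (251,381), with the gripper above it. I'll descend and cage it.

```bash
python3 - <<'E'
from h import *
print(*[w0(a,b,300,100,5,45,"side") for a,b in[(251,381),(309,310),(412,275)]])
E
python3 -m inch '0 0 0.03 0 0 0 -0.45;0 0 0.06 0 0 0 -0.45;0 0 0.085 0 0 0 -0.45;0 0 0.1 0 0 0 -0.45;0 0 0.102 0 0 0 -0.45;0 0 0.102 0 0 0 -0.1;0 0 0.102 0 0 0 -0.1;0 0 0.102 0 0 0 -0.1;0 0 0.102 0 0 0 -0.1' 40
python3 - <<'E'
from h import *
p=np.array([442,-234.5]);th=-.172
A=lambda a,t=0:(*(p+150*np.array([np.cos(th+a),np.sin(th+a)])+t*np.array([-np.sin(th+a),np.cos(th+a)])),98,th+a-np.pi/2)
rows(A(.614),A(.66),A(.71),A(.77),A(.82),A(.82,20),A(.82,40),A(.82,54))
E
```

```text
[ 577.59346958 -169.07310512   45.        ] [ 591.85357118 -253.09150578   45.        ] [ 557.83312865 -331.33575824   45.        ]
time_s: 13.85
eef_pos: [578.4, -170.7, 99.8]
ee_rot: [0.846, -0.534, 0.002, -0.0]
ft_force: [-0.2, 0.4, 0.1]
finger_gap: 46.6
t 13.8 TCP [ 578.4 -170.7   99.8] psi -1.126 gap 46.6 F [-0.2  0.4  0.1] q1 -0.35 q6 0.78
-0.0007 0.0006 0.0018 -0.002 -0.002 0.003  dist 2
-0.0076 0.0007 0.0018 -0.002 -0.002 -0.043  dist 8
-0.0150 0.0012 0.0018 -0.002 -0.002 -0.093  dist 15
-0.0240 0.0023 0.0018 -0.002 -0.003 -0.153  dist 24
-0.0314 0.0036 0.0017 -0.002 -0.003 -0.203  dist 32
-0.0509 0.0077 0.0017 -0.002 -0.003 -0.203  dist 52
-0.0705 0.0117 0.0016 -0.002 -0.003 -0.203  dist 72
-0.0842 0.0146 0.0016 -0.002 -0.003 -0.203  dist 86
```

```bash
python3 -m inch '-0.004 0.0007 0.0018 0 0 -0.02 -0.1;-0.0076 0.0007 0.0018 0 0 -0.043 -0.1;-0.0113 0.001 0.0018 0 0 -0.068 -0.1;-0.015 0.0012 0.0018 0 0 -0.093 -0.1;-0.0195 0.0017 0.0018 0 0 -0.123 -0.1;-0.024 0.0023 0.0018 0 0 -0.153 -0.1;-0.028 0.003 0.0018 0 0 -0.18 -0.1;-0.0314 0.0036 0.0018 0 0 -0.203 -0.1;-0.036 0.0046 0.0017 0 0 -0.203 -0.1;-0.041 0.0057 0.0017 0 0 -0.203 -0.1;-0.046 0.0067 0.0017 0 0 -0.203 -0.1;-0.0509 0.0077 0.0017 0 0 -0.203 -0.1;-0.056 0.0087 0.0017 0 0 -0.203 -0.1;-0.061 0.0097 0.0017 0 0 -0.203 -0.1;-0.066 0.0108 0.0017 0 0 -0.203 -0.1;-0.0705 0.0117 0.0017 0 0 -0.203 -0.1;-0.075 0.0126 0.0017 0 0 -0.203 -0.1;-0.08 0.0137 0.0017 0 0 -0.203 -0.1;-0.084 0.0146 0.0017 0 0 -0.203 -0.1;-0.085 0.0148 0.0017 0 0 -0.203 -0.1'
python3 - <<'E'
from h import *
rows()
crop(capture("top"),330,160,460,240,6,"pics/t6.png")
E
```

```text
time_s: 15.52
eef_pos: [528.0, -99.7, 97.8]
ee_rot: [0.895, -0.445, 0.001, -0.0]
ft_force: [0.3, -0.9, 0.6]
finger_gap: 46.9
t 15.5 TCP [528.  -99.7  97.8] psi -0.923 gap 46.9 F [ 0.3 -0.9  0.6] q1 -0.26 q6 0.67
```

View pics/t6.png

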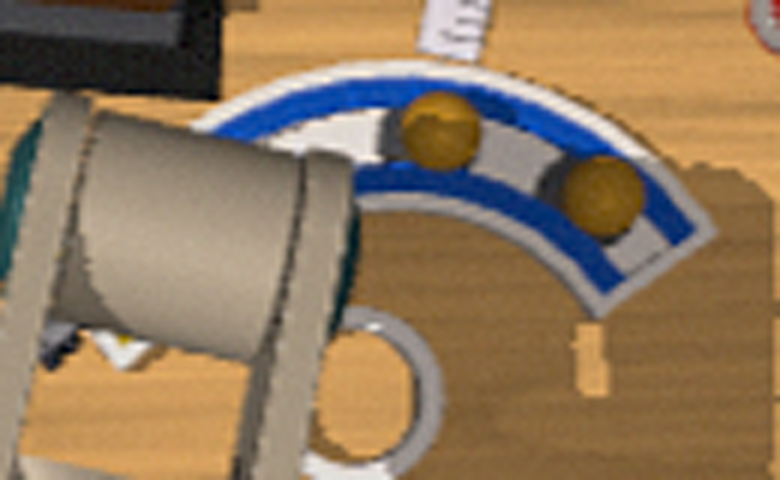

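Former 0 has left its start position and 1 and 2 haven't moved. I'll grip it and lift.

```bash
python3 -m inch '0 0 0 0 0 0 0.2;0 0 0 0 0 0 0.5;0 0 0 0 0 0 1;0 0 0 0 0 0 1;0 0 0 0 0 0 1;0 0 0 0 0 0 1;0 0 -0.01 0 0 0 1;0 0 -0.025 0 0 0 1;0 0 -0.045 0 0 0 1;0 0 -0.07 0 0 0 1;0 0 -0.095 0 0 0 1;0 0 -0.105 0 0 0 1;0 0 -0.105 0 0 0 1' 60
python3 - <<'E'
from h import *
im=capture("side");crop(im,280,100,440,220,5,"pics/s6.png")
print(np.round(pl(-60,0),1))
rows((*pl(-60,0),200,-1.473),(*pl(60,0),200,-1.473))
E
```

```text
time_s: 16.65
eef_pos: [528.7, -100.0, 205.4]
ee_rot: [0.895, -0.445, 0.003, -0.0]
ft_force: [0.8, 0.3, -2.5]
finger_gap: 37.5
[493.3 144.8]
t 16.7 TCP [528.  -99.8 203. ] psi -0.923 gap 37.3 F [ 0.3  0.5 -4.4] q1 -0.26 q6 0.67
-0.2160 -0.1199 0.0026 -0.003 -0.003 0.550  dist 247
-0.1533 -0.2222 0.0030 -0.003 -0.003 0.550  dist 270
```

View pics/s6.png

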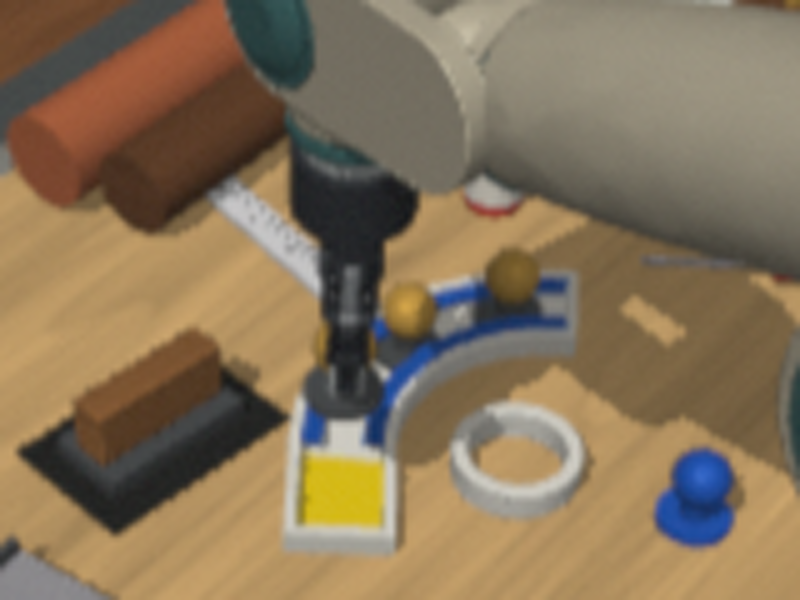

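Former 0 is held upright. I'll carry it to above mark2.

```bash
python3 -m inch '-0.006 -0.009 0.003 0 0 0.03 1;-0.016 -0.023 0.003 0 0 0.08 1;-0.028 -0.04 0.003 0 0 0.13 1;-0.041 -0.059 0.003 0 0 0.18 1;-0.054 -0.078 0.003 0 0 0.23 1;-0.067 -0.097 0.003 0 0 0.28 1;-0.08 -0.116 0.003 0 0 0.33 1;-0.093 -0.135 0.003 0 0 0.38 1;-0.106 -0.154 0.003 0 0 0.43 1;-0.119 -0.173 0.003 0 0 0.48 1;-0.131 -0.19 0.003 0 0 0.52 1;-0.141 -0.204 0.003 0 0 0.55 1;-0.148 -0.215 0.003 0 0 0.55 1;-0.152 -0.22 0.003 0 0 0.55 1;-0.1533 -0.2222 0.003 0 0 0.55 1;-0.1533 -0.2222 0.02 0 0 0.55 1;-0.1533 -0.2222 0.04 0 0 0.55 1;-0.1533 -0.2222 0.06 0 0 0.55 1;-0.1533 -0.2222 0.064 0 0 0.55 1;-0.1533 -0.2222 0.064 0 0 0.55 1'
python3 - <<'E'
from h import *
im=capture("side");crop(im,220,150,340,250,6,"pics/s7.png")
rows((*pl(60,0),118,-1.473))
for q in("side",):print([np.round(w2px(q,[*pl(60,0),z]),1) for z in(25,)])
E
```

```text
time_s: 18.37
eef_pos: [611.7, 155.5, 136.2]
ee_rot: [0.741, -0.672, 0.0, 0.002]
ft_force: [-0.1, -0.4, -2.9]
finger_gap: 37.5
t 18.4 TCP [612.5 155.8 138.4] psi -1.474 gap 37.4 F [-0.2  0.1 -3.5] q1 0.19 q6 1.67
-0.0008 -0.0002 0.0204 -0.001 -0.002 -0.001  dist 20
[array([275.1, 231. ])]
```

View pics/s7.png

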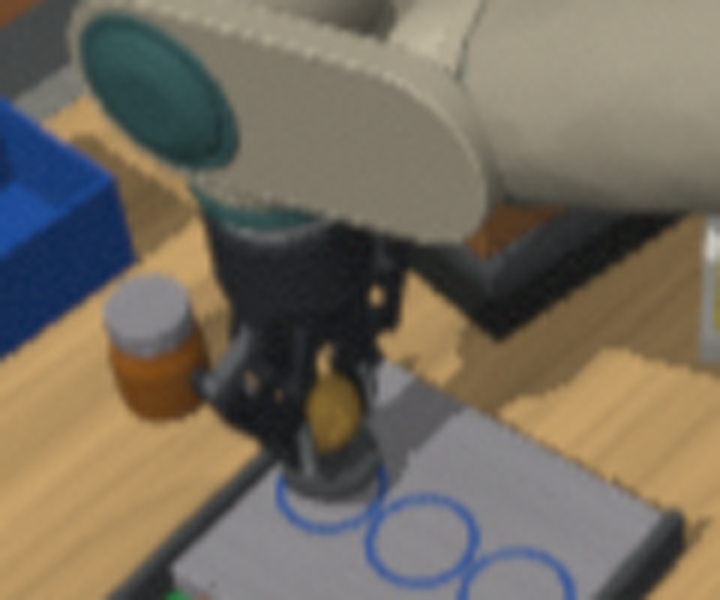

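```bash
python3 - <<'E'
from h import *
t=np.linspace(0,6.28,72)
for c in(pl(60,0),):
  P=np.array([((w2px("side",[c[0]+26*np.cos(a),c[1]+26*np.sin(a),z])+.5)*1-np.array([220,150]))*6-.5 for a in t for z in(45.6,52.6)])
  print("foot sil x",P[:,0].min(),P[:,0].max(),"bottom",P[:,1].max())
  Q=np.array([((w2px("side",[c[0]+29*np.cos(a),c[1]+29*np.sin(a),25])+.5)-np.array([220,150]))*6-.5 for a in t]);print("ring",Q.min(0),Q.max(0))
E
```

```text
foot sil x 275.56118384990543 379.29968821371756 bottom 503.42665905746117
ring [276.90333271 444.81647484] [389.12104849 533.06005606]
```

```bash
python3 -m inch '-0.0015 -0.0002 0.008 0 0 0 1;-0.0015 -0.0002 0.014 0 0 0 1;-0.0015 -0.0002 0.018 0 0 0 1;-0.0015 -0.0002 0.02 0 0 0 1;-0.0015 -0.0002 0.021 0 0 0 1;-0.0015 -0.0002 0.021 0 0 0 1;-0.0015 -0.0002 0.021 0 0 0 1'
python3 - <<'E'
from h import *
rows()
E
```

```text
time_s: 19.0
eef_pos: [612.8, 157.4, 118.3]
ee_rot: [0.741, -0.672, 0.001, -0.0]
ft_force: [-3.7, -1.2, 3.7]
finger_gap: 37.4
t 19.0 TCP [612.8 157.4 118.3] psi -1.473 gap 37.4 F [-3.7 -1.2  3.7] q1 0.19 q6 1.67
```

```bash
python3 -m inch '0 0 0 0 0 0 0.1;0 0 0 0 0 0 -0.1;0 0 0 0 0 0 -0.3;0 0 0 0 0 0 -0.45;0 0 0 0 0 0 -0.45;0 0 0 0 0 0 -0.45;0 0 -0.02 0 0 0 -0.45;0 0 -0.05 0 0 0 -0.45;0 0 -0.085 0 0 0 -0.45;0 0 -0.1 0 0 0 -0.45;0 0 -0.1 0 0 0 -0.45'
python3 - <<'E'
from h import *
p=np.array([442,-234.5]);th=-.172;a=.0515
b=p+150*np.array([np.cos(th+a),np.sin(th+a)]);psi=th+a-np.pi/2
print(b,psi);rows((*b,200,psi))
E
```

```text
time_s: 19.92
eef_pos: [614.1, 157.9, 224.3]
ee_rot: [0.741, -0.672, 0.004, -0.004]
ft_force: [0.5, -0.8, 0.4]
finger_gap: 61.6
[ 590.91229835 -252.53128949] -1.6912963267948966
t 19.9 TCP [614.1 157.9 224.3] psi -1.473 gap 61.6 F [ 0.5 -0.8  0.4] q1 0.19 q6 1.67
0.4062 0.0633 0.0240 -0.012 0.000 0.218  dist 412
```

```bash
python3 -m inch '0.03 0.005 0.024 0 0 0.02 -0.45;0.065 0.01 0.024 0 0 0.04 -0.45;0.1 0.016 0.024 0 0 0.06 -0.45;0.14 0.022 0.024 -0.006 0 0.08 -0.45;0.18 0.028 0.024 -0.012 0 0.1 -0.45;0.22 0.035 0.024 -0.012 0 0.12 -0.45;0.26 0.041 0.024 -0.012 0 0.14 -0.45;0.3 0.047 0.024 -0.012 0 0.16 -0.45;0.34 0.053 0.024 -0.012 0 0.18 -0.45;0.37 0.058 0.024 -0.012 0 0.2 -0.45;0.395 0.062 0.024 -0.012 0 0.218 -0.45;0.4062 0.0633 0.024 -0.012 0 0.218 -0.45;0.4062 0.0633 0.024 -0.012 0 0.218 -0.45;0.4062 0.0633 0.024 -0.012 0 0.218 -0.45'
python3 - <<'E'
from h import *
np.set_printoptions(suppress=True,precision=1)
T=capture("top");S=capture("side")
a=cv2.resize(S[150:250,220:330],None,fx=5,fy=5,interpolation=2); b=cv2.resize(T[130:250,200:380],None,fx=3,fy=3,interpolation=2)
b=np.pad(b,((0,500-b.shape[0]),(0,0),(0,0)));cv2.imwrite("pics/m8.png",np.hstack([a[:500,:],b])[:,:800,::-1])
x=590.9,-252.5
rows((*x,98,-1.691),(*x,94,-1.691))
E
```

```text
time_s: 21.08
eef_pos: [590.9, -252.0, 199.1]
ee_rot: [-0.663, 0.748, 0.001, -0.0]
ft_force: [-0.5, 0.5, -0.5]
finger_gap: 62.0
t 21.2 TCP [ 591.2 -250.9  199.7] psi -1.689 gap 62.1 F [-0.3 -0.3  0.5] q1 -0.46 q6 1.23
0.0017 0.0000 0.1017 0.001 0.001 0.002  dist 102
0.0017 0.0000 0.1057 0.001 0.001 0.002  dist 106
```

View pics/m8.png

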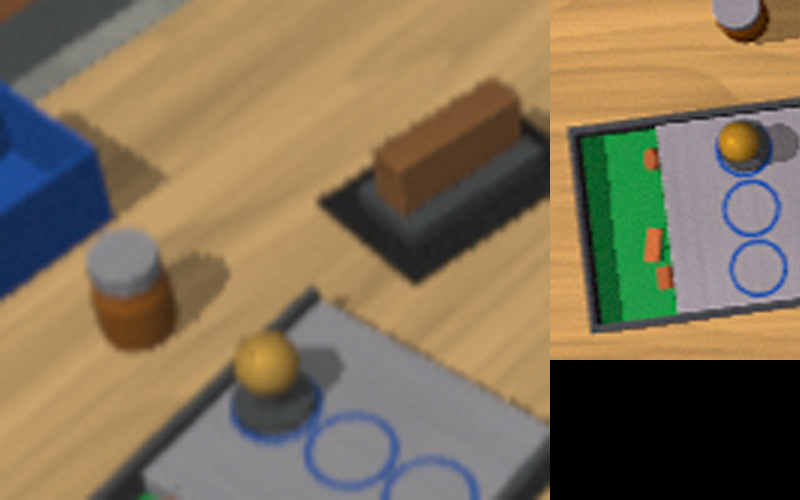

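Former 0 stands upright on mark2. I'll check it by numbers, then cage former 1.

```bash
python3 -m inch '0.0005 0 0.03 0 0 0 -0.45;0.0005 0 0.06 0 0 0 -0.45;0.0005 0 0.085 0 0 0 -0.45;0.0005 0 0.1 0 0 0 -0.45;0.0005 0 0.104 0 0 0 -0.45;0.0005 0 0.104 0 0 0 -0.1;0.0005 0 0.104 0 0 0 -0.1;0.0005 0 0.104 0 0 0 -0.1;0.0005 0 0.104 0 0 0 -0.1'
python3 - <<'E'
from h import *
print("former0 ball",w0(193,142,200,130,3,65),w0(267,362,220,150,5,65,"side"),"want",pl(60,0))
p=np.array([442,-234.5]);th=-.172
A=lambda a,t=0:(*(p+150*np.array([np.cos(th+a),np.sin(th+a)])+t*np.array([-np.sin(th+a),np.cos(th+a)])),95,th+a-np.pi/2)
rows(*[A(a) for a in np.arange(.0515+.08,.83,.08)],A(.82),A(.82,20),A(.82,40),A(.82,55))
E
```

```text
time_s: 21.93
eef_pos: [591.9, -251.4, 97.6]
ee_rot: [-0.664, 0.748, -0.001, 0.001]
ft_force: [0.7, 0.6, -0.6]
finger_gap: 46.9
former0 ball [614.38433637 152.24625725  65.        ] [616.15174528 155.66827148  65.        ] want [612.71211052 156.5705926 ]
t 21.9 TCP [ 591.9 -251.4   97.6] psi -1.689 gap 46.9 F [ 0.7  0.6 -0.6] q1 -0.46 q6 1.23
-0.0107 0.0013 0.0026 -0.002 -0.000 -0.078  dist 11
-0.0226 0.0027 0.0026 -0.002 -0.000 -0.158  dist 23
-0.0344 0.0051 0.0026 -0.002 -0.000 -0.238  dist 35
-0.0459 0.0084 0.0025 -0.002 -0.001 -0.318  dist 47
-0.0572 0.0126 0.0025 -0.002 -0.001 -0.398  dist 59
-0.0680 0.0176 0.0025 -0.002 -0.001 -0.478  dist 70
-0.0785 0.0236 0.0025 -0.002 -0.001 -0.558  dist 82
-0.0884 0.0303 0.0025 -0.002 -0.001 -0.638  dist 93
-0.0977 0.0378 0.0025 -0.002 -0.001 -0.718  dist 105
-0.1031 0.0428 0.0025 -0.002 -0.001 -0.766  dist 112
-0.1175 0.0566 0.0024 -0.002 -0.001 -0.766  dist 130
-0.1319 0.0705 0.0024 -0.002 -0.001 -0.766  dist 150
-0.1427 0.0809 0.0024 -0.002 -0.001 -0.766  dist 164
```

```bash
python3 -m inch '-0.005 0.0006 0.0026 0 0 -0.04 -0.1;-0.0107 0.0013 0.0026 0 0 -0.078 -0.1;-0.0166 0.002 0.0026 0 0 -0.118 -0.1;-0.0226 0.0027 0.0026 0 0 -0.158 -0.1;-0.0285 0.0039 0.0026 0 0 -0.198 -0.1;-0.0344 0.0051 0.0026 0 0 -0.238 -0.1;-0.0402 0.0067 0.0026 0 0 -0.278 -0.1;-0.0459 0.0084 0.0025 0 0 -0.318 -0.1;-0.0516 0.0105 0.0025 0 0 -0.358 -0.1;-0.0572 0.0126 0.0025 0 0 -0.398 -0.1;-0.0626 0.0151 0.0025 0 0 -0.438 -0.1;-0.068 0.0176 0.0025 0 0 -0.478 -0.1;-0.0733 0.0206 0.0025 0 0 -0.518 -0.1;-0.0785 0.0236 0.0025 0 0 -0.558 -0.1;-0.0835 0.027 0.0025 0 0 -0.598 -0.1;-0.0884 0.0303 0.0025 0 0 -0.638 -0.1;-0.0931 0.034 0.0025 0 0 -0.678 -0.1;-0.0977 0.0378 0.0025 0 0 -0.718 -0.1;-0.1031 0.0428 0.0025 0 0 -0.766 -0.1;-0.1031 0.0428 0.0025 0 0 -0.766 -0.1'
python3 - <<'E'
from h import *
p=np.array([442,-234.5]);th=-.172
A=lambda a,t=0:(*(p+150*np.array([np.cos(th+a),np.sin(th+a)])+t*np.array([-np.sin(th+a),np.cos(th+a)])),95,th+a-np.pi/2)
rows(A(.82,18),A(.82,36),A(.82,55))
E
```

```text
time_s: 23.6
eef_pos: [561.6, -143.4, 96.1]
ee_rot: [0.896, -0.444, 0.002, -0.001]
ft_force: [-0.2, -0.2, 1.4]
finger_gap: 46.7
t 23.6 TCP [ 561.6 -143.4   96.1] psi -0.921 gap 46.7 F [-0.2 -0.2  1.4] q1 -0.31 q6 0.61
-0.0175 0.0003 0.0010 -0.002 -0.003 0.002  dist 18
-0.0355 0.0003 0.0010 -0.002 -0.003 0.002  dist 36
-0.0545 0.0003 0.0009 -0.002 -0.003 0.002  dist 55
```

```bash
python3 -m inch '-0.006 0.0003 0.001 0 0 0 -0.1;-0.012 0.0003 0.001 0 0 0 -0.1;-0.018 0.0003 0.001 0 0 0 -0.1;-0.024 0.0003 0.001 0 0 0 -0.1;-0.031 0.0003 0.001 0 0 0 -0.1;-0.038 0.0003 0.001 0 0 0 -0.1;-0.045 0.0003 0.001 0 0 0 -0.1;-0.051 0.0003 0.001 0 0 0 -0.1;-0.0545 0.0003 0.001 0 0 0 -0.1;-0.0545 0.0003 0.001 0 0 0 -0.1'; python3 -m inch '0 0 0 0 0 0 0.2;0 0 0 0 0 0 0.5;0 0 0 0 0 0 1;0 0 0 0 0 0 1;0 0 0 0 0 0 1;0 0 0 0 0 0 1;0 0 -0.01 0 0 0 1;0 0 -0.025 0 0 0 1;0 0 -0.045 0 0 0 1;0 0 -0.07 0 0 0 1;0 0 -0.095 0 0 0 1;0 0 -0.105 0 0 0 1;0 0 -0.105 0 0 0 1;0 0 -0.105 0 0 0 1' 60
python3 - <<'E'
from h import *
rows((*pl(0,0),200,-1.473))
im=capture("side");crop(im,280,100,440,220,5,"pics/s9.png")
E
```

```text
time_s: 24.43
eef_pos: [527.8, -99.4, 94.7]
ee_rot: [0.896, -0.444, 0.001, -0.001]
ft_force: [0.5, -0.0, -0.1]
finger_gap: 46.8
time_s: 25.6
eef_pos: [527.3, -99.4, 198.8]
ee_rot: [0.896, -0.444, 0.001, -0.0]
ft_force: [0.5, 0.3, -3.8]
finger_gap: 37.4
t 25.6 TCP [527.3 -99.4 198.8] psi -0.920 gap 37.4 F [ 0.5  0.3 -3.8] q1 -0.26 q6 0.66
-0.1834 -0.1719 -0.0011 -0.002 -0.001 0.553  dist 251
```

```bash
python3 -m inch '-0.007 -0.007 -0.0011 0 0 0.03 1;-0.019 -0.018 -0.0011 0 0 0.08 1;-0.033 -0.031 -0.0011 0 0 0.13 1;-0.048 -0.045 -0.0011 0 0 0.18 1;-0.063 -0.059 -0.0011 0 0 0.23 1;-0.079 -0.074 -0.0011 0 0 0.28 1;-0.095 -0.089 -0.0011 0 0 0.33 1;-0.111 -0.104 -0.0011 0 0 0.38 1;-0.127 -0.119 -0.0011 0 0 0.43 1;-0.143 -0.134 -0.0011 0 0 0.48 1;-0.157 -0.147 -0.0011 0 0 0.52 1;-0.169 -0.158 -0.0011 0 0 0.553 1;-0.177 -0.166 -0.0011 0 0 0.553 1;-0.182 -0.17 -0.0011 0 0 0.553 1;-0.1834 -0.1719 -0.0011 0 0 0.553 1;-0.1834 -0.1719 0.02 0 0 0.553 1;-0.1834 -0.1719 0.042 0 0 0.553 1;-0.1834 -0.1719 0.06 0 0 0.553 1;-0.1834 -0.1719 0.065 0 0 0.553 1;-0.1834 -0.1719 0.065 0 0 0.553 1'
python3 - <<'E'
from h import *
im=capture("side");crop(im,220,150,340,250,6,"pics/s10.png")
z=sense()["eef_pos"][2]-89.7
rows((*pl(0,0),115,-1.473))
t=np.linspace(0,6.28,72)
for n,c,zz in(("held",pl(0,0),z),("former0",pl(60,0),25)):
  P=np.array([(w2px("side",[c[0]+26*np.cos(a),c[1]+26*np.sin(a),k+zz])+.5-[220,150])*6-.5 for a in t for k in(0,7)])
  print(n,"foot x",P[:,0].min(),P[:,0].max(),"bottom",P[:,1].max())
print("f0 ball",(w2px("side",[*pl(60,0),65])+.5-[220,150])*6-.5)
E
```

```text
time_s: 27.32
eef_pos: [551.7, 150.0, 130.8]
ee_rot: [0.741, -0.672, -0.002, 0.002]
ft_force: [0.6, -0.4, -3.5]
finger_gap: 37.7
t 27.4 TCP [552.5 150.2 132.7] psi -1.474 gap 37.6 F [ 0.6 -0.2 -2.2] q1 0.20 q6 1.67
-0.0004 -0.0005 0.0177 0.001 0.000 -0.001  dist 18
held foot x 366.5428416446931 471.8187294983927 bottom 561.4575127236506
former0 foot x 280.92721372265066 383.3247151195484 bottom 528.3511874271153
f0 ball [323.90567723 438.94792126]
```

View pics/s10.png

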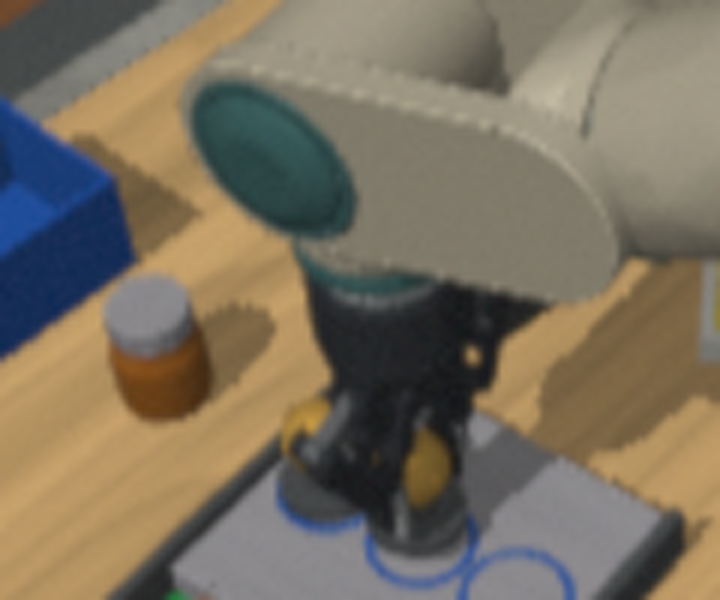

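The held foot's silhouette, x 365–472 and bottom 558, matches the prediction within about 1 mm. I'll set it down.

```bash
python3 -m inch '-0.001 -0.0005 0.007 0 0 0 1;-0.001 -0.0005 0.012 0 0 0 1;-0.001 -0.0005 0.015 0 0 0 1;-0.001 -0.0005 0.017 0 0 0 1;-0.001 -0.0005 0.018 0 0 0 1;-0.001 -0.0005 0.0185 0 0 0 1;-0.001 -0.0005 0.0185 0 0 0 1'
python3 - <<'E'
from h import *
rows()
E
```

```text
time_s: 27.95
eef_pos: [553.1, 151.4, 115.3]
ee_rot: [0.741, -0.672, -0.0, 0.0]
ft_force: [-4.4, 0.1, 3.6]
finger_gap: 37.4
t 27.9 TCP [553.1 151.4 115.3] psi -1.474 gap 37.4 F [-4.4  0.1  3.6] q1 0.20 q6 1.68
```

```bash
python3 -m inch '0 0 0 0 0 0 0.1;0 0 0 0 0 0 -0.1;0 0 0 0 0 0 -0.3;0 0 0 0 0 0 -0.45;0 0 0 0 0 0 -0.45;0 0 0 0 0 0 -0.45;0 0 -0.02 0 0 0 -0.45;0 0 -0.05 0 0 0 -0.45;0 0 -0.085 0 0 0 -0.45;0 0 -0.1 0 0 0 -0.45;0 0 -0.1 0 0 0 -0.45;0 0 -0.1 0 0 0 -0.45'
python3 - <<'E'
from h import *
p=np.array([442,-234.5]);th=-.172;a=-.524
b=p+150*np.array([np.cos(th+a),np.sin(th+a)]);psi=th+a-np.pi/2
print(b,psi);rows((*b,200,psi))
E
```

```text
time_s: 28.95
eef_pos: [553.5, 151.4, 216.2]
ee_rot: [0.741, -0.672, 0.0, -0.001]
ft_force: [0.2, 0.1, 0.3]
finger_gap: 61.8
[ 557.11193986 -330.67297594] -2.2667963267948963
t 28.9 TCP [553.5 151.4 216.2] psi -1.474 gap 61.8 F [0.2 0.1 0.3] q1 0.20 q6 1.68
0.4802 0.0432 0.0158 -0.001 0.001 0.793  dist 482
```

```bash
python3 -m inch '0.03 0.003 0.015 0 0 0.04 -0.45;0.065 0.006 0.015 0 0 0.1 -0.45;0.1 0.009 0.015 0 0 0.16 -0.45;0.14 0.013 0.015 0 0 0.22 -0.45;0.18 0.016 0.015 0 0 0.28 -0.45;0.22 0.02 0.015 0 0 0.34 -0.45;0.26 0.023 0.015 0 0 0.4 -0.45;0.3 0.027 0.015 0 0 0.46 -0.45;0.34 0.031 0.015 0 0 0.52 -0.45;0.38 0.034 0.015 0 0 0.58 -0.45;0.415 0.037 0.015 0 0 0.64 -0.45;0.445 0.04 0.0158 0 0 0.7 -0.45;0.468 0.042 0.0158 0 0 0.76 -0.45;0.4802 0.0432 0.0158 0 0 0.793 -0.45;0.4802 0.0432 0.0158 0 0 0.793 -0.45;0.4802 0.0432 0.0158 0 0 0.793 -0.45;0.4802 0.0432 0.0158 0 0 0.793 -0.45'
python3 - <<'E'
from h import *
rows((557.1,-330.7,95,-2.267))
T=capture("top");S=capture("side")
cv2.imwrite("pics/T11.png",T[:,:,::-1]);cv2.imwrite("pics/S11.png",S[:,:,::-1])
# former ball centroids, top & side, by colour near predicted spots
for n,im in(("top",T),("side",S)):
  hsv=cv2.cvtColor(im,cv2.COLOR_RGB2HSV)
  for m,c in((2,pl(60,0)),(1,pl(0,0))):
    u=w2px(n,[*c,65]);x0,y0=int(u[0])-14,int(u[1])-14
    w=cv2.inRange(hsv[y0:y0+28,x0:x0+28],(12,110,70),(30,255,255))
    M=cv2.moments(w,True);cc=(x0+M["m10"]/M["m00"],y0+M["m01"]/M["m00"])
    print(n,m,M["m00"],np.round(cc,1),np.round(u,1),"err mm",np.round(px2w(n,*cc,65)[:2]-c,1))
E
```

```text
time_s: 30.37
eef_pos: [557.3, -329.2, 199.4]
ee_rot: [-0.425, 0.905, 0.001, 0.001]
ft_force: [0.2, 0.0, -0.5]
finger_gap: 61.7
t 30.4 TCP [ 557.3 -329.2  199.4] psi -2.264 gap 61.7 F [ 0.2  0.  -0.5] q1 -0.59 q6 1.67
0.0015 -0.0008 0.1043 0.001 0.002 0.003  dist 104
top 2 201.0 [261.1 173.5] [262.5 177.6] err mm [12.2  3.8]
top 1 142.0 [264.8 196.3] [265.  198.1] err mm [5.1 0.5]
side 2 405.0 [270.6 218.9] [273.6 222.7] err mm [18.1 -4.7]
side 1 193.0 [284.3 228.3] [288.9 231.6] err mm [19.6 -0. ]
```

```bash
python3 -m inch '0.001 0 0.03 0 0 0 -0.45;0.001 0 0.06 0 0 0 -0.45;0.001 0 0.085 0 0 0 -0.45;0.001 0 0.1 0 0 0 -0.45;0.001 0 0.104 0 0 0 -0.45;0.001 0 0.104 0 0 0 -0.1;0.001 0 0.104 0 0 0 -0.1;0.001 0 0.104 0 0 0 -0.1;0.001 0 0.104 0 0 0 -0.1'
python3 - <<'E'
from h import *
p=np.array([442,-234.5]);th=-.172
A=lambda a,t=0:(*(p+150*np.array([np.cos(th+a),np.sin(th+a)])+t*np.array([-np.sin(th+a),np.cos(th+a)])),95,th+a-np.pi/2)
rows(*[A(a) for a in np.arange(-.524+.06,.31,.06)])
E
```

```text
time_s: 31.22
eef_pos: [557.8, -330.1, 97.9]
ee_rot: [-0.425, 0.905, -0.001, 0.002]
ft_force: [-0.3, -0.3, 0.5]
finger_gap: 46.9
t 31.2 TCP [ 557.8 -330.1   97.9] psi -2.264 gap 46.9 F [-0.3 -0.3  0.5] q1 -0.59 q6 1.67
-0.0081 0.0004 0.0030 -0.004 0.002 -0.057  dist 9
-0.0171 0.0012 0.0030 -0.004 0.002 -0.117  dist 17
-0.0260 0.0025 0.0030 -0.004 0.002 -0.177  dist 26
-0.0348 0.0043 0.0030 -0.004 0.002 -0.237  dist 35
-0.0434 0.0067 0.0030 -0.004 0.002 -0.297  dist 44
-0.0520 0.0096 0.0030 -0.004 0.002 -0.357  dist 53
-0.0603 0.0130 0.0030 -0.004 0.001 -0.417  dist 62
-0.0684 0.0169 0.0030 -0.004 0.001 -0.477  dist 71
-0.0763 0.0212 0.0030 -0.004 0.001 -0.537  dist 79
-0.0839 0.0261 0.0030 -0.004 0.001 -0.597  dist 88
-0.0912 0.0313 0.0030 -0.004 0.001 -0.657  dist 96
-0.0981 0.0370 0.0030 -0.004 0.001 -0.717  dist 105
-0.1047 0.0432 0.0030 -0.004 0.001 -0.777  dist 113
```

```bash
python3 - <<'E'
import cv2,numpy as np
S=cv2.imread("pics/S11.png");T=cv2.imread("pics/T11.png")
a=cv2.resize(S[195:250,235:320],None,fx=9,fy=9,interpolation=2)[:,:400*2]
b=cv2.resize(T[160:240,225:365],None,fx=5.5,fy=5.5,interpolation=2)[:,:765]
b=b[:,:400]
a=a[:495,:400+365]
cv2.imwrite("pics/m11.png",cv2.resize(np.hstack([a[:440,:400*1],b[:440]]),None,fx=1,fy=1))
print(a.shape,b.shape)
E
```

```text
(495, 765, 3) (440, 400, 3)
```

```bash
python3 -m inch '-0.004 0.0002 0.003 0 0 -0.028 -0.1;-0.0081 0.0004 0.003 0 0 -0.057 -0.1;-0.0126 0.0008 0.003 0 0 -0.087 -0.1;-0.0171 0.0012 0.003 0 0 -0.117 -0.1;-0.026 0.0025 0.003 0 0 -0.177 -0.1;-0.0348 0.0043 0.003 0 0 -0.237 -0.1;-0.0434 0.0067 0.003 0 0 -0.297 -0.1;-0.052 0.0096 0.003 0 0 -0.357 -0.1;-0.0603 0.013 0.003 0 0 -0.417 -0.1;-0.0684 0.0169 0.003 0 0 -0.477 -0.1;-0.0763 0.0212 0.003 0 0 -0.537 -0.1;-0.0839 0.0261 0.003 0 0 -0.597 -0.1;-0.0912 0.0313 0.003 0 0 -0.657 -0.1;-0.0981 0.037 0.003 0 0 -0.717 -0.1;-0.1015 0.04 0.003 0 0 -0.747 -0.1;-0.1047 0.0432 0.003 0 0 -0.777 -0.1;-0.1047 0.0432 0.003 0 0 -0.777 -0.1'
python3 - <<'E'
from h import *
p=np.array([442,-234.5]);th=-.172
A=lambda a,t=0:(*(p+150*np.array([np.cos(th+a),np.sin(th+a)])+t*np.array([-np.sin(th+a),np.cos(th+a)])),95,th+a-np.pi/2)
rows(*[A(a) for a in np.arange(.256+.06,.8,.06)],A(.82),A(.82,18),A(.82,36),A(.82,55))
E
```

```text
time_s: 32.63
eef_pos: [591.5, -221.0, 94.9]
ee_rot: [0.737, -0.676, 0.001, -0.001]
ft_force: [0.1, 0.2, -0.3]
finger_gap: 47.0
t 32.6 TCP [ 591.5 -221.    94.9] psi -1.484 gap 47.0 F [ 0.1  0.2 -0.3] q1 -0.42 q6 1.07
-0.0081 0.0004 -0.0001 -0.004 -0.001 -0.057  dist 8
-0.0170 0.0011 -0.0001 -0.004 -0.001 -0.117  dist 17
-0.0259 0.0025 -0.0001 -0.004 -0.001 -0.177  dist 26
-0.0347 0.0043 -0.0001 -0.004 -0.001 -0.237  dist 35
-0.0434 0.0067 -0.0001 -0.004 -0.001 -0.297  dist 44
-0.0519 0.0096 -0.0001 -0.004 -0.001 -0.357  dist 53
-0.0603 0.0130 -0.0001 -0.004 -0.001 -0.417  dist 62
-0.0684 0.0169 -0.0002 -0.004 -0.001 -0.477  dist 70
-0.0763 0.0213 -0.0002 -0.004 -0.001 -0.537  dist 79
-0.0793 0.0231 -0.0002 -0.004 -0.002 -0.561  dist 83
-0.0946 0.0327 -0.0002 -0.004 -0.002 -0.561  dist 100
-0.1098 0.0423 -0.0003 -0.004 -0.002 -0.561  dist 118
-0.1259 0.0524 -0.0003 -0.004 -0.002 -0.561  dist 136
```

```bash
python3 -m inch '-0.0081 0.0004 0 0 0 -0.057 -0.1;-0.017 0.0011 0 0 0 -0.117 -0.1;-0.0259 0.0025 0 0 0 -0.177 -0.1;-0.0347 0.0043 0 0 0 -0.237 -0.1;-0.0434 0.0067 0 0 0 -0.297 -0.1;-0.0519 0.0096 0 0 0 -0.357 -0.1;-0.0603 0.013 0 0 0 -0.417 -0.1;-0.0684 0.0169 0 0 0 -0.477 -0.1;-0.0763 0.0213 0 0 0 -0.537 -0.1;-0.0793 0.0231 0 0 0 -0.561 -0.1;-0.0844 0.0263 0 0 0 -0.561 -0.1;-0.0895 0.0295 0 0 0 -0.561 -0.1;-0.0946 0.0327 0 0 0 -0.561 -0.1;-0.0997 0.0359 0 0 0 -0.561 -0.1;-0.1048 0.0391 0 0 0 -0.561 -0.1;-0.1098 0.0423 0 0 0 -0.561 -0.1;-0.115 0.0456 0 0 0 -0.561 -0.1;-0.12 0.0488 0 0 0 -0.561 -0.1;-0.1259 0.0524 0 0 0 -0.561 -0.1;-0.1259 0.0524 0 0 0 -0.561 -0.1'; python3 -m inch '0 0 0 0 0 0 0.2;0 0 0 0 0 0 0.5;0 0 0 0 0 0 1;0 0 0 0 0 0 1;0 0 0 0 0 0 1;0 0 0 0 0 0 1;0 0 -0.01 0 0 0 1;0 0 -0.025 0 0 0 1;0 0 -0.045 0 0 0 1;0 0 -0.07 0 0 0 1;0 0 -0.095 0 0 0 1;0 0 -0.105 0 0 0 1;0 0 -0.105 0 0 0 1;0 0 -0.105 0 0 0 1'
python3 - <<'E'
from h import *
rows((*pl(-60,0),200,-1.473))
E
```

```text
time_s: 34.3
eef_pos: [527.6, -99.0, 94.5]
ee_rot: [0.895, -0.445, 0.001, -0.001]
ft_force: [0.1, 0.6, 0.1]
finger_gap: 47.0
time_s: 35.47
eef_pos: [527.1, -99.0, 198.6]
ee_rot: [0.895, -0.445, 0.001, -0.001]
ft_force: [-0.2, 0.1, -4.4]
finger_gap: 37.7
t 35.5 TCP [527.1 -99.  198.6] psi -0.923 gap 37.7 F [-0.2  0.1 -4.4] q1 -0.26 q6 0.67
-0.2148 -0.1203 -0.0012 -0.002 0.000 0.550  dist 246
```

```bash
python3 -m inch '-0.008 -0.0045 0 0 0 0.03 1;-0.021 -0.012 0 0 0 0.08 1;-0.037 -0.021 0 0 0 0.13 1;-0.055 -0.031 0 0 0 0.18 1;-0.073 -0.041 0 0 0 0.23 1;-0.092 -0.052 0 0 0 0.28 1;-0.111 -0.062 0 0 0 0.33 1;-0.13 -0.073 0 0 0 0.38 1;-0.149 -0.083 0 0 0 0.43 1;-0.168 -0.094 0 0 0 0.48 1;-0.184 -0.103 0 0 0 0.52 1;-0.198 -0.111 0 0 0 0.55 1;-0.208 -0.1165 0 0 0 0.55 1;-0.213 -0.119 0 0 0 0.55 1;-0.2148 -0.1203 0 0 0 0.55 1;-0.2148 -0.1203 0.02 0 0 0.55 1;-0.2148 -0.1203 0.042 0 0 0.55 1;-0.2148 -0.1203 0.06 0 0 0.55 1;-0.2148 -0.1203 0.07 0 0 0.55 1;-0.2148 -0.1203 0.07 0 0 0.55 1'
python3 - <<'E'
from h import *
rows((*pl(-60,0),115,-1.473))
E
```

```text
time_s: 37.13
eef_pos: [492.2, 144.0, 125.9]
ee_rot: [0.741, -0.672, -0.001, 0.001]
ft_force: [-0.3, 0.1, -3.1]
finger_gap: 37.4
t 37.1 TCP [492.2 144.  125.9] psi -1.473 gap 37.4 F [-0.3  0.1 -3.1] q1 0.21 q6 1.69
-0.0008 -0.0012 0.0108 0.003 -0.000 -0.000  dist 11
```

```bash
python3 -m inch '-0.001 -0.0008 0.005 0 0 0 1;-0.001 -0.0008 0.008 0 0 0 1;-0.001 -0.0008 0.01 0 0 0 1;-0.001 -0.0008 0.0115 0 0 0 1;-0.001 -0.0008 0.012 0 0 0 1;-0.001 -0.0008 0.012 0 0 0 1'
python3 -m inch '0 0 0 0 0 0 0.1;0 0 0 0 0 0 -0.1;0 0 0 0 0 0 -0.3;0 0 0 0 0 0 -0.45;0 0 0 0 0 0 -0.45;0 0 0 0 0 0 -0.45;0 0 -0.02 0 0 0 -0.45;0 0 -0.05 0 0 0 -0.45;0 0 -0.085 0 0 0 -0.45;0 0 -0.12 0 0 0 -0.45;0 0 -0.12 0 0 0 -0.45;0 0 -0.12 0 0 0 -0.45'
python3 - <<'E'
from h import *
rows((330,-300,250,-1.473))
E
```

```text
time_s: 37.63
eef_pos: [493.3, 145.1, 115.0]
ee_rot: [0.741, -0.672, -0.001, 0.001]
ft_force: [-4.5, -1.1, 4.4]
finger_gap: 37.5
time_s: 38.63
eef_pos: [494.3, 145.3, 237.5]
ee_rot: [0.741, -0.672, 0.001, -0.001]
ft_force: [0.5, -0.4, -0.6]
finger_gap: 61.5
t 38.6 TCP [494.3 145.3 237.5] psi -1.473 gap 61.5 F [ 0.5 -0.4 -0.6] q1 0.21 q6 1.69
0.4271 0.2070 -0.0133 -0.003 0.000 0.000  dist 475
```

```bash
python3 -m inch '0.03 0.015 -0.013 0 0 0 -0.45;0.07 0.034 -0.013 0 0 0 -0.45;0.11 0.053 -0.013 0 0 0 -0.45;0.15 0.073 -0.013 0 0 0 -0.45;0.19 0.092 -0.013 0 0 0 -0.45;0.23 0.111 -0.013 0 0 0 -0.45;0.27 0.131 -0.013 0 0 0 -0.45;0.31 0.15 -0.013 0 0 0 -0.45;0.35 0.17 -0.013 0 0 0 -0.45;0.38 0.184 -0.013 0 0 0 -0.45;0.41 0.199 -0.013 0 0 0 -0.45;0.427 0.207 -0.013 0 0 0 -0.45;0.427 0.207 -0.013 0 0 0 -0.45'
python3 - <<'E'
from h import *
ims={n:capture(n) for n in("top","side")}
for n in ims:cv2.imwrite(f"pics/F_{n}.png",ims[n][:,:,::-1])
t=np.linspace(0,2*np.pi,60)
def panel(n,u0,v0,u1,v1,f):
    g=cv2.resize(ims[n][v0:v1,u0:u1,::-1],None,fx=f,fy=f,interpolation=2).copy()
    return g,lambda P:((w2px(n,P)+.5-[u0,v0])*f-.5)
def circ(g,q,c,r,z,col):
    cv2.polylines(g,[np.array([q([c[0]+r*np.cos(a),c[1]+r*np.sin(a),z]) for a in t]).round().astype(int)],True,col,1)
A,qa=panel("top",243,158,293,233,8);B,qb=panel("side",250,195,323,258,5.5);C,_=panel("top",303,130,376,174,5.5)
for g,q in((A,qa),(B,qb)):
    for x in(-60,0,60):
        circ(g,q,pl(x,0),26,32,(0,255,0));circ(g,q,pl(x,0),29,25,(255,255,0))
        circ(g,q,pl(x,0),20,65,(0,0,255)) if g is A else None
R_=np.vstack([B,C]);H=max(A.shape[0],R_.shape[0]);pad=lambda m:np.pad(m,((0,H-m.shape[0]),(0,0),(0,0)))
o=np.hstack([pad(A),pad(R_)]);print(o.shape,B.shape);cv2.imwrite("pics/fin.png",o);rows()
E
```

```text
time_s: 39.72
eef_pos: [327.8, -303.0, 247.7]
ee_rot: [0.739, -0.674, -0.0, -0.001]
ft_force: [0.9, 0.1, 0.4]
finger_gap: 62.0
(600, 802, 3) (346, 402, 3)
t 39.8 TCP [ 329.3 -300.1  248. ] psi -1.475 gap 61.7 F [-1.  -0.  -0.6] q1 -0.82 q6 0.65
```

View pics/fin.png

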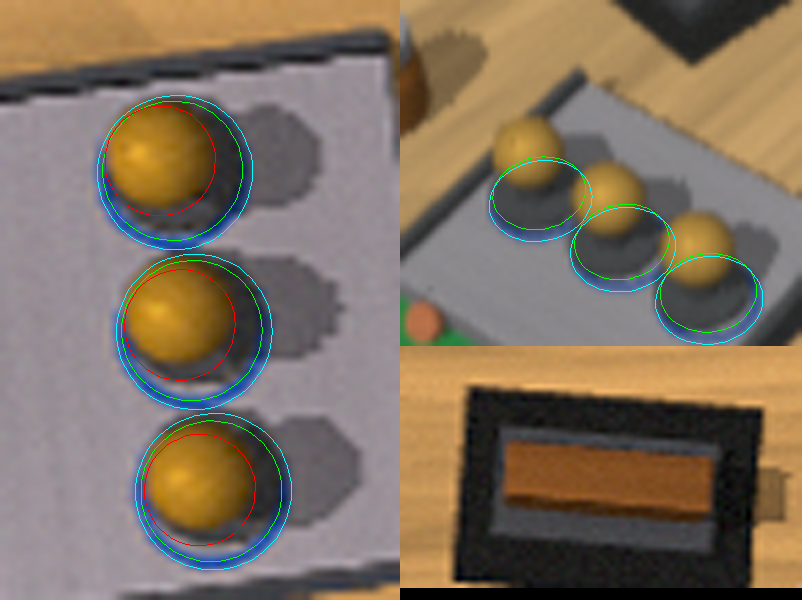

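All three formers stand on their marks, and the scraper stands on its pad near the centre. The balls look about 2 mm off towards +x, so I'll measure that by numbers.

```bash
python3 - <<'E'
from h import *
im=cv2.imread("pics/F_top.png");f=8;u0,v0=243,158
g=cv2.resize(im[v0:v0+75,u0:u0+50],None,fx=f,fy=f,interpolation=2);h=cv2.cvtColor(g,cv2.COLOR_BGR2HSV)
w=cv2.inRange(h,(10,130,70),(30,255,255));w[:70]=0
for c in cv2.findContours(w,0,1)[0]:
    if cv2.contourArea(c)<3000: continue
    (x,y),r=cv2.minEnclosingCircle(c);p=w0(x,y,u0,v0,f,65)
    k=min((-60,0,60),key=lambda k:np.hypot(*(p[:2]-pl(k,0))));print(k,"r px %.1f"%r,np.round(p[:2]-pl(k,0),1))
# rings vs predicted: blue pixels circle fit
b=cv2.inRange(h,(100,90,60),(125,255,255));ys,xs=np.nonzero(b)
P=np.array([w0(x,y,u0,v0,f,25)[:2] for x,y in zip(xs[::9],ys[::9])])
from scipy.optimize import least_squares
for k in(-60,0,60):
    c=pl(k,0);d=np.hypot(*(P-c).T);Q=P[abs(d-28)<4]
    s=least_squares(lambda p:np.hypot(*(Q-p).T)-28,c,loss="soft_l1");print("ring",k,len(Q),np.round(s.x-c,1))
# scraper vs pad on top view
s=im[130:185,303:385];S=cv2.resize(s,None,fx=8,fy=8,interpolation=2);hs=cv2.cvtColor(S,cv2.COLOR_BGR2HSV)
cl=lambda m:max(cv2.findContours(m,0,1)[0],key=cv2.contourArea)
pad=cv2.minAreaRect(cv2.convexHull(cl(cv2.inRange(hs[...,2],0,50))))
base=cl(cv2.inRange(hs,(95,0,50),(135,90,130)));ba=cv2.minAreaRect(base)
print("pad",w0(*pad[0],303,130,8,4),pad[1],pad[2],"base",w0(*ba[0],303,130,8,14),ba[1],ba[2])
E
```

```text
-60 r px 54.9 [ 4.9 -0.3]
0 r px 55.1 [5.2 0.8]
60 r px 54.1 [2.3 0.1]
ring -60 380 [1.8 0.4]
ring 0 406 [1.7 0.4]
ring 60 392 [1.4 0.9]
pad [675.7135334  -73.45023215   4.        ] (429.6927490234375, 281.5340576171875) 4.351078033447266 base [654.60106958 -69.2022977   14.        ] (319.3431091308594, 46.73984909057617) 2.626405715942383
```

```bash
python3 - <<'E'
from h import *
for k,(x,y) in zip((60,0,-60),((128,151.5),(209,198),(297.5,248))):
    print(k,"side eyeball",np.round(w0(x,y,250,195,5.5,65,"side")[:2]-pl(k,0),1), "pred px",np.round((w2px("side",[*pl(k,0),65])+.5-[250,195])*5.5-.5,1))
for k,(x,y) in zip((60,0,-60),((160,155),(178,316),(198,484))):
    print(k,"top eyeball",np.round(w0(x,y,243,158,8,65)[:2]-pl(k,0),1))
im=cv2.imread("pics/F_side.png");f=8;u0,v0=250,195
g=cv2.cvtColor(cv2.resize(im[v0:v0+63,u0:u0+73],None,fx=f,fy=f,interpolation=2),cv2.COLOR_BGR2HSV)
w=cv2.inRange(g,(10,120,50),(32,255,255))
for c in cv2.findContours(w,0,1)[0]:
    if 3000<cv2.contourArea(c)<20000:
        (x,y),r=cv2.minEnclosingCircle(c);p=w0(x,y,u0,v0,f,65);k=min((-60,0,60),key=lambda k:np.hypot(*(p[:2]-pl(k,0))));print("side seg",k,"r %.1f"%r,np.round(p[:2]-pl(k,0),1))
E
```

```text
60 side eyeball [ 3.4 -0.3] pred px [131.9 154.8]
0 side eyeball [ 5.8 -0.2] pred px [216.3 203.7]
-60 side eyeball [ 5.8 -0.8] pred px [304.5 254.7]
60 top eyeball [ 2.  -0.2]
0 top eyeball [3.1 0.5]
-60 top eyeball [2.  0.4]
side seg -60 r 53.8 [ -64.1 -101.8]
side seg -60 r 52.9 [-36.1 -56.4]
side seg -60 r 58.4 [ -8.6 -13.4]
side seg -60 r 67.8 [20.9 42.5]
```

Both cameras put the formers about 3–5 mm off in +x: about 4 mm on mark0 and mark1, and 2.5–3 mm on mark2. There is plenty of time, so I'll re-grip each one, lift it a little and shift it back.

```bash
python3 - <<'E'
from h import *
rows((497.3,144.8,200,-1.473))
E
```

```text
t 39.8 TCP [ 329.3 -300.1  248. ] psi -1.475 gap 61.7 F [-1.  -0.  -0.6] q1 -0.82 q6 0.65
-0.4266 -0.2096 0.0497 -0.002 0.003 -0.002  dist 478
```

```bash
python3 -m inch '-0.03 -0.015 0 0 0 0 -0.45;-0.07 -0.034 0 0 0 0 -0.45;-0.11 -0.054 0 0 0 0 -0.45;-0.15 -0.074 0 0 0 0 -0.45;-0.19 -0.093 0 0 0 0 -0.45;-0.23 -0.113 0 0 0 0 -0.45;-0.27 -0.133 0.01 0 0 0 -0.45;-0.31 -0.152 0.02 0 0 0 -0.45;-0.35 -0.172 0.03 0 0 0 -0.45;-0.38 -0.187 0.04 0 0 0 -0.45;-0.41 -0.201 0.0497 0 0 0 -0.45;-0.4266 -0.2096 0.0497 -0.002 0.003 -0.002 -0.45;-0.4266 -0.2096 0.0497 -0.002 0.003 -0.002 -0.45;-0.4266 -0.2096 0.0497 -0.002 0.003 -0.002 -0.45;-0.4266 -0.2096 0.0497 -0.002 0.003 -0.002 -0.45'
python3 - <<'E'
from h import *
rows((497.3,144.8,115,-1.473))
E
```

```text
time_s: 41.07
eef_pos: [496.5, 145.3, 199.4]
ee_rot: [0.741, -0.671, -0.0, 0.001]
ft_force: [0.4, 0.1, 0.4]
finger_gap: 61.9
t 41.1 TCP [496.5 145.3 199.4] psi -1.471 gap 61.9 F [0.4 0.1 0.4] q1 0.21 q6 1.68
0.0006 -0.0009 0.0844 0.002 -0.000 0.002  dist 84
```

```bash
python3 -m inch '0.0004 -0.0006 0.03 0 0 0.002 -0.45;0.0004 -0.0006 0.06 0 0 0.002 -0.45;0.0004 -0.0006 0.078 0 0 0.002 -0.45;0.0004 -0.0006 0.0844 0 0 0.002 -0.45;0.0004 -0.0006 0.0844 0 0 0.002 -0.45;0.0004 -0.0006 0.0844 0 0 0.002 0;0.0004 -0.0006 0.0844 0 0 0.002 0.3;0.0004 -0.0006 0.0844 0 0 0.002 1;0.0004 -0.0006 0.0844 0 0 0.002 1;0.0004 -0.0006 0.0844 0 0 0.002 1;0.0004 -0.0006 0.0844 0 0 0.002 1;0.0004 -0.0006 0.081 0 0 0.002 1;0.0004 -0.0006 0.078 0 0 0.002 1;0.0004 -0.0006 0.078 0 0 0.002 1;0.0004 -0.0006 0.078 0 0 0.002 1' 50
python3 - <<'E'
from h import *
rows((*pl(-60,0),120,-1.473),(*pl(-60,0),115,-1.473))
E
```

```text
time_s: 42.32
eef_pos: [496.9, 145.0, 121.4]
ee_rot: [0.741, -0.672, -0.0, 0.001]
ft_force: [-0.3, 0.2, -3.5]
finger_gap: 37.7
t 42.3 TCP [496.9 145.  121.4] psi -1.473 gap 37.7 F [-0.3  0.2 -3.5] q1 0.21 q6 1.69
-0.0002 0.0036 0.0014 0.002 -0.000 -0.000  dist 4
-0.0002 0.0036 0.0064 0.002 -0.000 -0.000  dist 7
```

```bash
python3 -m inch '0 0.002 0 0 0 0 1;0 0.0038 0 0 0 0 1;0 0.0038 0.003 0 0 0 1;0 0.0038 0.005 0 0 0 1;0 0.0038 0.0065 0 0 0 1;0 0.0038 0.007 0 0 0 1;0 0.0038 0.007 0 0 0 1;0 0.0038 0.007 0 0 0 0.1;0 0.0038 0.007 0 0 0 -0.1;0 0.0038 0.007 0 0 0 -0.3;0 0.0038 0.007 0 0 0 -0.45;0 0.0038 0.007 0 0 0 -0.45;0 0.0038 0.007 0 0 0 -0.45;0 0.0038 -0.015 0 0 0 -0.45;0 0.0038 -0.045 0 0 0 -0.45;0 0.0038 -0.07 0 0 0 -0.45;0 0.0038 -0.08 0 0 0 -0.45;0 0.0038 -0.08 0 0 0 -0.45'
python3 - <<'E'
from h import *
a=pl(4,0);rows((*a,200,-1.473),(*a,115,-1.473))
E
```

```text
time_s: 43.82
eef_pos: [494.3, 144.9, 204.1]
ee_rot: [0.741, -0.672, 0.001, -0.001]
ft_force: [-0.5, 0.4, 0.1]
finger_gap: 62.0
t 43.8 TCP [494.3 144.9 204.1] psi -1.473 gap 62.0 F [-0.5  0.4  0.1] q1 0.21 q6 1.69
-0.0001 -0.0630 0.0043 -0.004 0.000 -0.000  dist 63
-0.0001 -0.0627 0.0893 -0.004 0.000 -0.000  dist 109
```

```bash
python3 -m inch '0 -0.025 0.004 0 0 0 -0.45;0 -0.05 0.004 0 0 0 -0.45;0 -0.063 0.004 -0.004 0 0 -0.45;0 -0.063 0.004 -0.004 0 0 -0.45;0 -0.063 0.004 -0.004 0 0 -0.45;0 -0.063 0.035 -0.004 0 0 -0.45;0 -0.063 0.065 -0.004 0 0 -0.45;0 -0.063 0.082 -0.004 0 0 -0.45;0 -0.063 0.089 -0.004 0 0 -0.45;0 -0.063 0.089 -0.004 0 0 -0.45;0 -0.063 0.089 -0.004 0 0 0;0 -0.063 0.089 -0.004 0 0 0.3;0 -0.063 0.089 -0.004 0 0 1;0 -0.063 0.089 -0.004 0 0 1;0 -0.063 0.089 -0.004 0 0 1;0 -0.063 0.089 -0.004 0 0 1;0 -0.063 0.086 -0.004 0 0 1;0 -0.063 0.083 -0.004 0 0 1;0 -0.063 0.083 -0.004 0 0 1;0 -0.063 0.083 -0.004 0 0 1'
python3 - <<'E'
from h import *
rows((*pl(0,0),120,-1.473),(*pl(0,0),115,-1.473))
E
```

```text
time_s: 45.48
eef_pos: [557.2, 151.0, 121.1]
ee_rot: [0.741, -0.672, -0.0, 0.0]
ft_force: [0.4, 0.2, -3.7]
finger_gap: 37.5
t 45.5 TCP [557.2 151.  121.1] psi -1.473 gap 37.5 F [ 0.4  0.2 -3.7] q1 0.20 q6 1.67
-0.0001 0.0042 0.0011 0.001 0.000 -0.000  dist 4
-0.0001 0.0042 0.0061 0.001 0.000 -0.000  dist 7
```

```bash
python3 -m inch '0 0.002 0 0 0 0 1;0 0.0042 0 0 0 0 1;0 0.0042 0.003 0 0 0 1;0 0.0042 0.005 0 0 0 1;0 0.0042 0.006 0 0 0 1;0 0.0042 0.0067 0 0 0 1;0 0.0042 0.0067 0 0 0 1;0 0.0042 0.0067 0 0 0 0.1;0 0.0042 0.0067 0 0 0 -0.1;0 0.0042 0.0067 0 0 0 -0.3;0 0.0042 0.0067 0 0 0 -0.45;0 0.0042 0.0067 0 0 0 -0.45;0 0.0042 0.0067 0 0 0 -0.45;0 0.0042 -0.015 0 0 0 -0.45;0 0.0042 -0.045 0 0 0 -0.45;0 0.0042 -0.07 0 0 0 -0.45;0 0.0042 -0.08 0 0 0 -0.45;0 0.0042 -0.08 0 0 0 -0.45'
python3 - <<'E'
from h import *
a=pl(63,0);rows((*a,200,-1.473),(*a,118,-1.473))
E
```

```text
time_s: 46.98
eef_pos: [554.1, 150.8, 204.1]
ee_rot: [0.741, -0.672, 0.001, -0.002]
ft_force: [0.7, -0.6, -0.3]
finger_gap: 61.9
t 47.0 TCP [554.1 150.8 204.1] psi -1.473 gap 61.9 F [ 0.7 -0.6 -0.3] q1 0.20 q6 1.67
-0.0001 -0.0618 0.0044 -0.005 0.001 -0.000  dist 62
0.0000 -0.0614 0.0864 -0.005 0.001 -0.000  dist 106
```

```bash
python3 -m inch '0 -0.025 0.004 0 0 0 -0.45;0 -0.05 0.004 0 0 0 -0.45;0 -0.0616 0.004 -0.004 0 0 -0.45;0 -0.0616 0.004 -0.004 0 0 -0.45;0 -0.0616 0.004 -0.004 0 0 -0.45;0 -0.0616 0.035 -0.004 0 0 -0.45;0 -0.0616 0.065 -0.004 0 0 -0.45;0 -0.0616 0.082 -0.004 0 0 -0.45;0 -0.0616 0.089 -0.004 0 0 -0.45;0 -0.0616 0.089 -0.004 0 0 -0.45;0 -0.0616 0.089 -0.004 0 0 0;0 -0.0616 0.089 -0.004 0 0 0.3;0 -0.0616 0.089 -0.004 0 0 1;0 -0.0616 0.089 -0.004 0 0 1;0 -0.0616 0.089 -0.004 0 0 1;0 -0.0616 0.089 -0.004 0 0 1;0 -0.0616 0.086 -0.004 0 0 1;0 -0.0616 0.083 -0.004 0 0 1;0 -0.0616 0.083 -0.004 0 0 1;0 -0.0616 0.083 -0.004 0 0 1'
python3 - <<'E'
from h import *
rows((*pl(60,0),120,-1.473),(*pl(60,0),115,-1.473))
E
```

```text
time_s: 48.65
eef_pos: [615.7, 156.8, 121.1]
ee_rot: [0.741, -0.672, -0.0, -0.0]
ft_force: [0.1, -0.0, -3.4]
finger_gap: 37.5
t 48.6 TCP [615.7 156.8 121.1] psi -1.473 gap 37.5 F [ 0.1 -0.  -3.4] q1 0.19 q6 1.66
-0.0001 0.0030 0.0011 -0.000 0.001 -0.000  dist 3
-0.0001 0.0030 0.0061 -0.000 0.001 -0.000  dist 7
```

```bash
python3 -m inch '0 0.002 0 0 0 0 1;0 0.003 0 0 0 0 1;0 0.003 0.003 0 0 0 1;0 0.003 0.005 0 0 0 1;0 0.003 0.006 0 0 0 1;0 0.003 0.0067 0 0 0 1;0 0.003 0.0067 0 0 0 1;0 0.003 0.0067 0 0 0 0.1;0 0.003 0.0067 0 0 0 -0.1;0 0.003 0.0067 0 0 0 -0.3;0 0.003 0.0067 0 0 0 -0.45;0 0.003 0.0067 0 0 0 -0.45;0 0.003 0.0067 0 0 0 -0.45;0 0.003 -0.015 0 0 0 -0.45;0 0.003 -0.045 0 0 0 -0.45;0 0.003 -0.08 0 0 0 -0.45;0 0.003 -0.12 0 0 0 -0.45;0 0.003 -0.13 0 0 0 -0.45;0 0.003 -0.13 0 0 0 -0.45'
python3 - <<'E'
from h import *
rows((330,-300,250,-1.473))
E
```

```text
time_s: 50.23
eef_pos: [613.9, 156.7, 256.4]
ee_rot: [0.741, -0.672, 0.003, -0.004]
ft_force: [-0.3, -0.8, 0.1]
finger_gap: 61.6
t 50.2 TCP [613.9 156.7 256.4] psi -1.473 gap 61.6 F [-0.3 -0.8  0.1] q1 0.19 q6 1.66
0.4269 0.3270 0.0027 -0.009 0.002 -0.000  dist 538
```

```bash
python3 -m inch '0.025 0.019 0 0 0 0 -0.45;0.055 0.042 0 0 0 0 -0.45;0.085 0.065 0 0 0 0 -0.45;0.115 0.088 0 0 0 0 -0.45;0.145 0.111 0 0 0 0 -0.45;0.175 0.134 0 0 0 0 -0.45;0.205 0.157 0 0 0 0 -0.45;0.235 0.18 0 0 0 0 -0.45;0.265 0.203 0 0 0 0 -0.45;0.295 0.226 0 0 0 0 -0.45;0.325 0.249 0 0 0 0 -0.45;0.355 0.272 0 0 0 0 -0.45;0.385 0.295 0 0 0 0 -0.45;0.41 0.314 0 0 0 0 -0.45;0.4269 0.327 0 0 0 0 -0.45;0.4269 0.327 0 0 0 0 -0.45;0.4269 0.327 0 0 0 0 -0.45'
python3 - <<'E'
from h import *
ims={n:capture(n) for n in("top","side")}
for n in ims:cv2.imwrite(f"pics/G_{n}.png",ims[n][:,:,::-1])
t=np.linspace(0,2*np.pi,60)
def panel(n,u0,v0,u1,v1,f):
    g=cv2.resize(ims[n][v0:v1,u0:u1,::-1],None,fx=f,fy=f,interpolation=2).copy()
    return g,lambda P:((w2px(n,P)+.5-[u0,v0])*f-.5)
def circ(g,q,c,r,z,col):
    cv2.polylines(g,[np.array([q([c[0]+r*np.cos(a),c[1]+r*np.sin(a),z]) for a in t]).round().astype(int)],True,col,1)
A,qa=panel("top",230,158,290,233,8);B,qb=panel("side",250,195,308,258,5.5);C,qc=panel("top",306,130,374,180,4.7)
for g,q in((A,qa),(B,qb)):
    for x in(-60,0,60): circ(g,q,pl(x,0),20,65,(0,0,255))
cc,ya=np.array([675.9,-73]),-.112;M=np.array([[np.cos(ya),-np.sin(ya)],[np.sin(ya),np.cos(ya)]])
for hx,hy,z,col in((55,82.5,4,(0,255,255)),(30,60,14,(0,255,0)),(15,55,60,(0,0,255))):
    cv2.polylines(C,[np.array([qc([*(cc+M@[sx*hx,sy*hy]),z]) for sx,sy in((1,1),(1,-1),(-1,-1),(-1,1))]).round().astype(int)],True,col,1)
W=max(B.shape[1],C.shape[1]);pw=lambda m:np.pad(m,((0,0),(0,W-m.shape[1]),(0,0)))
R_=np.vstack([pw(B),pw(C)])[:600];o=np.hstack([A,np.pad(R_,((0,600-len(R_)),(0,0),(0,0)))]);print(o.shape);cv2.imwrite("pics/fin2.png",o[:,:800]);rows()
a=cv2.imread("pics/top0.png").astype(int);d=np.abs(a-ims["top"][:,:,::-1]).max(2)
# anything else moved? compare around other objects
for n,(u0,v0,u1,v1) in dict(mallet=(130,170,198,255),jar=(250,120,280,145),rule=(398,105,424,170),dye=(450,148,482,172),driver=(462,202,515,265),blue=(390,252,425,275),tape=(370,208,408,243)).items():print(n,np.mean(d[v0:v1,u0:u1]>40).round(3),end=" ")
E
```

```text
time_s: 51.65
eef_pos: [329.3, -300.2, 251.2]
ee_rot: [0.74, -0.673, 0.001, -0.004]
ft_force: [0.4, 0.3, -0.1]
finger_gap: 61.8
(600, 800, 3)
t 51.8 TCP [ 330.2 -299.3  251.8] psi -1.473 gap 61.8 F [-0.2 -1.   0.7] q1 -0.82 q6 0.65
mallet 0.0 jar 0.0 rule 0.0 dye 0.0 driver 0.151 blue 0.004 tape 0.0
```

View pics/fin2.png

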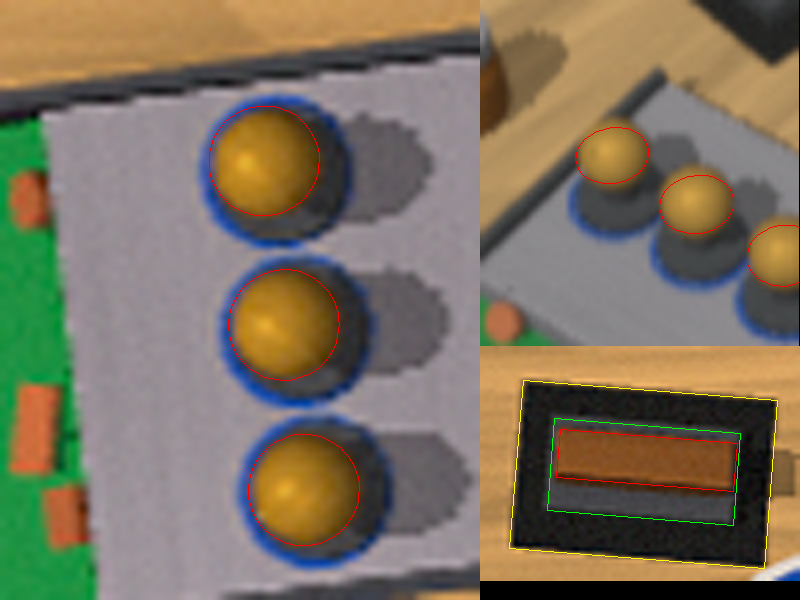

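Every ball now matches its predicted outline. The scraper is centred on the pad and the chips are in the trough. The driver area differs from the first picture, probably from the arm's shadow, so I'll check its red handle before handing in.

```bash
python3 - <<'E'
from h import *
for f in("top0","G_top"):
    h=cv2.cvtColor(cv2.imread(f"pics/{f}.png")[202:265,462:515],cv2.COLOR_BGR2HSV);w=cv2.inRange(h,(0,190,60),(5,255,255))|cv2.inRange(h,(174,190,60),(180,255,255))
    M=cv2.moments(w,True);print(f,M["m00"],M["m10"]/M["m00"],M["m01"]/M["m00"])
E
```

```text
top0 268.0 35.32835820895522 45.07462686567164
G_top 270.0 35.262962962962966 44.925925925925924
```

```bash
python3 -c "
from workcell import *
print(sign_off())"
```

```text
the job is handed in; nothing more can be done
None
```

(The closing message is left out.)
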